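# Load the paint shaker with the full tins

## Task

The paint tins look alike, but some are full and some are used up: feel each one's weight, stand every full tin upright in a row in the shaker's bed and every empty one upright in the yellow returns tray. When all are sorted, wind the handwheel clockwise until you feel the sprung pad firmly clamp the row against the fixed jaw, without forcing it hard, and then press the green start button fully and let go. Leave the clamp tight and do not disturb the pot, bowl and bottle.

Things in the scene. Friction and masses are not known exactly. Their poses are not given: they have to be found in the camera images.
- tin_a: one of 4 or 5 outwardly identical lidded paint tins (silver, white label, green stripe, green dot on the lid), standing: 64 mm across, 76 mm tall, origin at the centre of its underside, z up its axis. Full (about 0.36 to 0.48 kg) or used up (about 0.07 to 0.09 kg): only the weight tells. Two or three are full, one or two empty; some runs lack one of the five (None)
- tin_b: one of 4 or 5 outwardly identical lidded paint tins (silver, white label, green stripe, green dot on the lid), standing: 64 mm across, 76 mm tall, origin at the centre of its underside, z up its axis. Full (about 0.36 to 0.48 kg) or used up (about 0.07 to 0.09 kg): only the weight tells. Two or three are full, one or two empty; some runs lack one of the five (None)
- tin_c: one of 4 or 5 outwardly identical lidded paint tins (silver, white label, green stripe, green dot on the lid), standing: 64 mm across, 76 mm tall, origin at the centre of its underside, z up its axis. Full (about 0.36 to 0.48 kg) or used up (about 0.07 to 0.09 kg): only the weight tells. Two or three are full, one or two empty; some runs lack one of the five (None)
- tin_d: one of 4 or 5 outwardly identical lidded paint tins (silver, white label, green stripe, green dot on the lid), standing: 64 mm across, 76 mm tall, origin at the centre of its underside, z up its axis. Full (about 0.36 to 0.48 kg) or used up (about 0.07 to 0.09 kg): only the weight tells. Two or three are full, one or two empty; some runs lack one of the five (None)
- tin_e: one of 4 or 5 outwardly identical lidded paint tins (silver, white label, green stripe, green dot on the lid), standing: 64 mm across, 76 mm tall, origin at the centre of its underside, z up its axis. Full (about 0.36 to 0.48 kg) or used up (about 0.07 to 0.09 kg): only the weight tells. Two or three are full, one or two empty; some runs lack one of the five (None)
- shaker: blue-and-grey clamp bed of a paint-tin shaker, fixed to the table, 500 mm long along its own y and 100 mm wide along its x; origin on the table under the middle of the loading bed, x across the bed (away from the robot at yaw 0), y along it towards the crank wheel, z up. Low control box with the start button at its -y end, gearbox with crank wheel at its +y end
- bed: the shaker's bare metal loading bed; origin at the middle of its upper face, 15 mm above the table; axes as the shaker's. Between the fixed jaw (face at y = -110 mm) and the pad (face at y = +115 mm less the carriage's travel) up to three tins stand upright in one row along y. Two steel lips, 6 mm high above the bed, their inner faces at x = +-40 mm, guide the row
- fixed_jaw: dark steel upright plate with rubber face at the -y end of the bed, 70 mm wide, 55 mm high above the bed, 12 mm thick; origin at the bottom centre of its face, which looks to +y
- pad: orange upright clamp pad, 70 mm wide, 55 mm high above the bed, 12 mm thick, that the carriage pushes towards the fixed jaw (-y). It is carried on springs (1300 N/m, no preload, 25 mm stroke): pushed against something it lags behind the carriage. Origin at the bottom centre of its face, which looks to -y
- carriage (a joint): travel in m (0 to 0.129) of the aluminium carriage behind the pad towards the fixed jaw, driven by the crank: 14 mm per radian. With the springs relaxed the pad's face stands at shaker y = 115 mm minus this value; any excess of the pad's y over that is spring compression
- crank (a joint): turn of the grey handwheel (124 mm across, on top of the gearbox, axis vertical) in rad, 0 to 9.2, growing clockwise seen from above, which closes the clamp; starts between 0 and 1. It has steady friction of 0.12 N m (2.4 N at the grip), enough to hold about 8 N of clamping when let go
- wheel_axis (a point): centre of the handwheel's upper face, on its vertical axis, 89 mm above the table, at shaker y = +215 mm
- grip_mid (a point): middle of the handwheel's red upright grip, a free-spinning round post 24 mm across reaching from 90 to 136 mm above the table, 50 mm off the wheel's axis; this point is 113 mm above the table. At crank 0 it lies on the shaker's -x side of the axis
- start (a joint): travel of the green start button (32 mm across, top of the grey control box), m: 0 out, 0.006 fully down; about 5 N; springs back
- start_top (a point): centre of the green start button's top, about shaker y = -172 mm
- tray: yellow open returns tray, fixed to the table, 220 mm along its x, 160 mm along its y, walls 12 mm high and 5 mm thick, floor 5 mm thick; origin on the table under its middle
- pot: terracotta pot, 90 mm across and 85 mm tall, a bystander; origin at its underside
- saucer: blue ceramic bowl, 100 mm across and 35 mm tall, a bystander; origin at its underside
- flask: yellow plastic bottle, 60 mm across and 160 mm tall, a bystander; origin at its underside
Things that resemble listed ones, but are neither listed nor needed, are in the scene too. What is shaped like the tin_d but black or blue is not meant. What is shaped like the tin_a but purple is not meant.

How it is judged (in metres and radians):
On the way, in this order (a step that is already met when the one before it is completed fails the run):
1. every tin is sorted: heavy (full) ones upright in the shaker's bed, light (empty) ones upright in the tray (((x of tin_a in the frame of bed between -0.02 and 0.02 m and y of tin_a in the frame of bed between -0.09 and 0.09 m and z of tin_a in the frame of bed between -0.004 and 0.006 m and angle between tin_a's own z axis and vertical below 0.12 rad and contact force between bed and tin_a above 2.2 N) or (x of tin_a in the frame of tray between -0.08 and 0.08 m and y of tin_a in the frame of tray between -0.05 and 0.05 m and height (world z) of tin_a below 0.009 m and angle between tin_a's own z axis and vertical below 0.12 rad and contact force between tray and tin_a below 2.2 N)) and ((x of tin_b in the frame of bed between -0.02 and 0.02 m and y of tin_b in the frame of bed between -0.09 and 0.09 m and z of tin_b in the frame of bed between -0.004 and 0.006 m and angle between tin_b's own z axis and vertical below 0.12 rad and contact force between bed and tin_b above 2.2 N) or (x of tin_b in the frame of tray between -0.08 and 0.08 m and y of tin_b in the frame of tray between -0.05 and 0.05 m and height (world z) of tin_b below 0.009 m and angle between tin_b's own z axis and vertical below 0.12 rad and contact force between tray and tin_b below 2.2 N)) and ((x of tin_c in the frame of bed between -0.02 and 0.02 m and y of tin_c in the frame of bed between -0.09 and 0.09 m and z of tin_c in the frame of bed between -0.004 and 0.006 m and angle between tin_c's own z axis and vertical below 0.12 rad and contact force between bed and tin_c above 2.2 N) or (x of tin_c in the frame of tray between -0.08 and 0.08 m and y of tin_c in the frame of tray between -0.05 and 0.05 m and height (world z) of tin_c below 0.009 m and angle between tin_c's own z axis and vertical below 0.12 rad and contact force between tray and tin_c below 2.2 N)) and ((x of tin_d in the frame of bed between -0.02 and 0.02 m and y of tin_d in the frame of bed between -0.09 and 0.09 m and z of tin_d in the frame of bed between -0.004 and 0.006 m and angle between tin_d's own z axis and vertical below 0.12 rad and contact force between bed and tin_d above 2.2 N) or (x of tin_d in the frame of tray between -0.08 and 0.08 m and y of tin_d in the frame of tray between -0.05 and 0.05 m and height (world z) of tin_d below 0.009 m and angle between tin_d's own z axis and vertical below 0.12 rad and contact force between tray and tin_d below 2.2 N)) and ((x of tin_e in the frame of bed between -0.02 and 0.02 m and y of tin_e in the frame of bed between -0.09 and 0.09 m and z of tin_e in the frame of bed between -0.004 and 0.006 m and angle between tin_e's own z axis and vertical below 0.12 rad and contact force between bed and tin_e above 2.2 N) or (x of tin_e in the frame of tray between -0.08 and 0.08 m and y of tin_e in the frame of tray between -0.05 and 0.05 m and height (world z) of tin_e below 0.009 m and angle between tin_e's own z axis and vertical below 0.12 rad and contact force between tray and tin_e below 2.2 N))), for 0.2 s.
2. the row of full tins is clamped between the pad and the fixed jaw (((x of tin_a in the frame of bed between -0.02 and 0.02 m and y of tin_a in the frame of bed between -0.09 and 0.09 m and z of tin_a in the frame of bed between -0.004 and 0.006 m and angle between tin_a's own z axis and vertical below 0.12 rad) or (x of tin_a in the frame of tray between -0.08 and 0.08 m and y of tin_a in the frame of tray between -0.05 and 0.05 m and height (world z) of tin_a below 0.009 m and angle between tin_a's own z axis and vertical below 0.12 rad and contact force between tray and tin_a below 2.2 N)) and ((x of tin_b in the frame of bed between -0.02 and 0.02 m and y of tin_b in the frame of bed between -0.09 and 0.09 m and z of tin_b in the frame of bed between -0.004 and 0.006 m and angle between tin_b's own z axis and vertical below 0.12 rad) or (x of tin_b in the frame of tray between -0.08 and 0.08 m and y of tin_b in the frame of tray between -0.05 and 0.05 m and height (world z) of tin_b below 0.009 m and angle between tin_b's own z axis and vertical below 0.12 rad and contact force between tray and tin_b below 2.2 N)) and ((x of tin_c in the frame of bed between -0.02 and 0.02 m and y of tin_c in the frame of bed between -0.09 and 0.09 m and z of tin_c in the frame of bed between -0.004 and 0.006 m and angle between tin_c's own z axis and vertical below 0.12 rad) or (x of tin_c in the frame of tray between -0.08 and 0.08 m and y of tin_c in the frame of tray between -0.05 and 0.05 m and height (world z) of tin_c below 0.009 m and angle between tin_c's own z axis and vertical below 0.12 rad and contact force between tray and tin_c below 2.2 N)) and ((x of tin_d in the frame of bed between -0.02 and 0.02 m and y of tin_d in the frame of bed between -0.09 and 0.09 m and z of tin_d in the frame of bed between -0.004 and 0.006 m and angle between tin_d's own z axis and vertical below 0.12 rad) or (x of tin_d in the frame of tray between -0.08 and 0.08 m and y of tin_d in the frame of tray between -0.05 and 0.05 m and height (world z) of tin_d below 0.009 m and angle between tin_d's own z axis and vertical below 0.12 rad and contact force between tray and tin_d below 2.2 N)) and ((x of tin_e in the frame of bed between -0.02 and 0.02 m and y of tin_e in the frame of bed between -0.09 and 0.09 m and z of tin_e in the frame of bed between -0.004 and 0.006 m and angle between tin_e's own z axis and vertical below 0.12 rad) or (x of tin_e in the frame of tray between -0.08 and 0.08 m and y of tin_e in the frame of tray between -0.05 and 0.05 m and height (world z) of tin_e below 0.009 m and angle between tin_e's own z axis and vertical below 0.12 rad and contact force between tray and tin_e below 2.2 N)) and contact force between each of pad, fixed_jaw and anything else above 3 N and value of joint crank above 1.5 rad), for 0.2 s.
3. the start button is pressed while the row is clamped (value of joint start above 0.004 m and contact force between each of pad, fixed_jaw and anything else above 3 N and value of joint crank above 1.5 rad), for 0.02 s.
At the end, for the whole second after the job is handed in: every full tin stands upright (within 0.12 rad) on the bed in the row (within 20 mm of the bed's middle line) and every empty one upright inside the returns tray; pad and fixed jaw each press with more than 3 N; the start button is out again; everything at rest and let go (all of step 2 and value of joint start below 0.002 m and velocity of joint crank between -0.1 and 0.1 rad/s and linear speed of each of tin_a, tin_b, tin_c, tin_d, tin_e below 0.02 m/s); the robot touches nothing.
It fails at once if a bystander is pushed more than 30 mm (distance of any of pot, saucer, flask from where it was at the start of the episode above 0.03 m).
It fails at once if the clamp is forced (more than 60 N on the pad, sprung stroke used up) (contact force between pad and anything else above 60 N).
Of tin_a, tin_b, tin_c, tin_d, tin_e only 4 to 5 are there at a start; the rules pass over those that are not, and their reading is None.
At some moment in a run one of tin_a, tin_b, tin_c, tin_d, tin_e may be knocked a few centimetres aside while the robot is not near it.
It also fails if it takes over 208 s, if anything falls off the work surface, if the arm or the gripper's body presses on something with over 40 N, if the wrist force passes 120 N, or if a joint passes its speed limit or range.

## Robot

A 7-joint arm with a two-finger parallel gripper is mounted at the origin on the work surface. World frame = base frame: x ahead of the robot, y to its left, z up, the work surface at z = 0. Lengths are in m, angles in degrees, forces in N, time in s.
With the tool pointing down it reaches from about 0.4 to 0.925 m from the base axis. Payload 5.6 kg.
Tool frame: the origin (TCP) lies at the very end of the fingers, on their centre line; the grasp point (between the pads) lies 19 mm behind it; z points along the fingers, y is the line along which they close (so a half turn about z gives the same grasp; the last joint's range is limited). The gripper opens to 85 mm and grips with 20 to 120 N. Pads are 22 mm wide; open, the fingers measure 114 mm over their backs; the gripper's body (76 mm by 85 mm) begins 54 mm behind the grasp point. The pads swing forward as they close: fully open they stand 13 mm farther back than shut.
Start: joints at [-74.714, 26.786, -0.665, 91.828, 0.344, 61.387, -3.226], TCP at [0.198, 0.619, 0.231] pointing down, gripper open.
Joint ranges: [-144.91, 144.91], [-17.63, 115.5], [-89.93, 88.59], [15.96, 139.68], [-74.01, 254.01], [8.47, 105.57], [-167.45, 167.45]. Speed limits (degrees/s): [147.25, 147.25, 180, 180, 180, 180, 180].

## Interface

Orientations are given as a 3x3 rotation matrix whose columns are the frame's x, y, z axes.
In Python, from cell import arm gives the robot as it stands. The module is installed in compiled form; this text tells all that it offers.
- The arm moves only by the tool step_arm, never from a script. Its argument "series" is a list of rows, each an object of numbers: "tx", "ty", "tz": the shift along the tool's x, y, z in units of 0.5 m (1.0 is 0.5 m); "ax", "ay", "az": the turn, a rotation vector about the tool's x, y, z in units of 45 degrees (1.0 is 45 degrees). In form: [{"tx": .., "ty": .., "tz": .., "ax": .., "ay": .., "az": ..}, ...]. A call has 1 to 10 rows; each row shifts and turns the commanded pose from where the row before left it, along the tool's axes as they then stand; what a row does not reach is not made up. A row lasts 1/10 s, in which the tool goes at most 50 mm and 8.59 degrees, less where a joint would pass 70% of its speed; a pose out of reach is approached as far as the arm can. A call with a number of a shift or a turn outside -1 to 1 is refused whole. A call with a gripper value outside its range is refused whole. "grip" is the closure, from -1 (fully open) to 1 (shut), set as the call begins (left out, the last holds). The fingers move at their own pace and stop on an object; "force" is the grip in N (left out, the last holds). Time passes only in rows, so rows that do not move let the fingers close. It gives the time, the measured TCP pose, the force, the opening and the grip force at its end, in the units of the state.
- arm.read_state(): the state, without advancing time (a new reading comes with each control period).
- arm.read_camera(name): name is "side" or "top" or "wrist"; returns a dict with "pixels" (420x560x3 uint8, red, green, blue), "range_z" (420x560 float32, m along the optical axis (not along the pixel's ray), 0 where there is no reading), "intrinsics" (3x3 intrinsics, pixels), "R" (3x3) and "t" (3): a world point X has camera coordinates R X + t; the wrist camera has in their place "hand_eye" (4x4, takes a point from camera to tool coordinates, whose origin is the TCP and whose axes are the flange's). Camera axes: x right, y down, z forward; pixel columns grow to the right and rows downward; lengths in m; the calibration is good to about 2 mm. A picture is of the moment at which its call begins: read the wrist's pose just before it.
- arm.hand_in(): hands the job in; it is judged then, once.
The state is a dict: "t": time; "joint_pos": joint angles; "joint_velocities": joint speeds; "tau": joint torques, N m; "tcp_pos": TCP position; "ee_rot": TCP orientation; "wrist_force": force on the tool from outside, world axes, zero at the start; "torque": the same for the moment, N m; "opening": finger opening in m; "grasp_force": force on a finger pad.
Only numpy, scipy, OpenCV 4.12 (cv2) and the standard library are available. Lean on these libraries where they do the work, as an engineer would, in place of code of your own. Each camera call takes 0.05 s, during which the arm holds its last target. There are 200 camera calls.

## Working session

There is one attempt and no reset: what is moved stays moved. The work goes in short steps, Python scripts to look and compute and a tool call to move; the robot and the scene stay as the last step left them, time stands still between calls to the robot, and variables do not carry over. Pictures are saved under pics/ and viewed, at most 14 in all, crops included, and the job is handed in when it is done.

Besides the shell and the picture viewer there is one more tool, called in YAML: its name, and indented under it one key for each argument. step_arm: Moves the arm, as the interface text tells. Its arguments: {"type":"object","properties":{"series":{"type":"array"},"grip":{"type":"number"},"force":{"type":"number"}},"required":["series"]}

```bash
mkdir -p pics
python3 - <<'E'
from cell import arm
import cv2,numpy as np
s=arm.read_state(); print({k:np.round(v,3).tolist() for k,v in s.items()})
for n in("top","side"):
    c=arm.read_camera(n); cv2.imwrite(f"pics/{n}0.png",cv2.resize(c["pixels"][:,:,::-1],(800,600),interpolation=cv2.INTER_CUBIC))
    np.savez(f"{n}0.npz",**c); print(n,c["intrinsics"].tolist(),np.round(c["R"],3).tolist(),c["t"])
c=arm.read_camera("wrist");print(np.round(c["hand_eye"],4).tolist(),c["intrinsics"].tolist())
E
```

```text
{'t': 0.0, 'joint_pos': [-74.714, 26.836, -0.666, 91.883, 0.343, 61.387, -3.225], 'joint_velocities': [-0.074, 0.052, 0.032, 0.17, -0.075, 0.034, -0.057], 'tau': [0.0, -53.239, 0.022, -25.129, 0.011, 0.008, -0.0], 'tcp_pos': [0.198, 0.618, 0.23], 'ee_rot': [[-0.952, 0.305, -0.0], [0.305, 0.952, -0.002], [-0.0, -0.002, -1.0]], 'wrist_force': [-0.874, 0.426, 0.212], 'torque': [0.013, -0.042, -0.009], 'grasp_force': 0.0, 'opening': 0.085}
top [[480.7399806884583, 0.0, 275.2100301870569], [0.0, 480.7399806884583, 206.42962906833853], [0.0, 0.0, 1.0]] [[-0.016, -1.0, 0.005], [-0.995, 0.015, -0.101], [0.101, -0.006, -0.995]] [0.04932664 0.47083985 1.27358229]
side [[387.8733021817891, 0.0, 280.50160432113745], [0.0, 387.8733021817891, 215.25762976855106], [0.0, 0.0, 1.0]] [[0.928, -0.372, -0.007], [-0.249, -0.608, -0.754], [0.276, 0.701, -0.657]] [-0.43826359  0.2328395   1.07696003]
[[-0.0009, -0.9645, -0.2643, 0.0664], [1.0, -0.0009, 0.0001, -0.0005], [-0.0004, -0.2643, 0.9645, -0.1423], [0.0, 0.0, 0.0, 1.0]] [[357.4831840265514, 0.0, 277.85017824222336], [0.0, 357.4831840265514, 212.6849848180004], [0.0, 0.0, 1.0]]
```

View pics/top0.png

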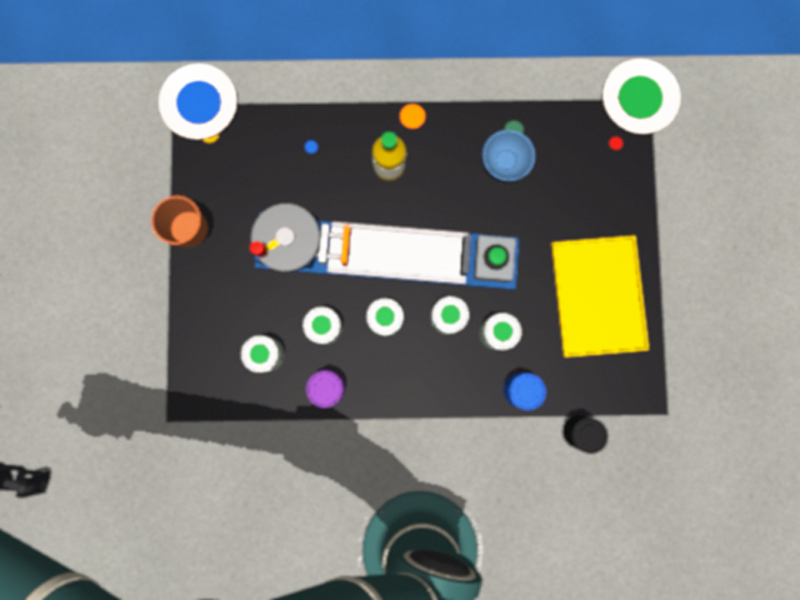

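View pics/side0.png

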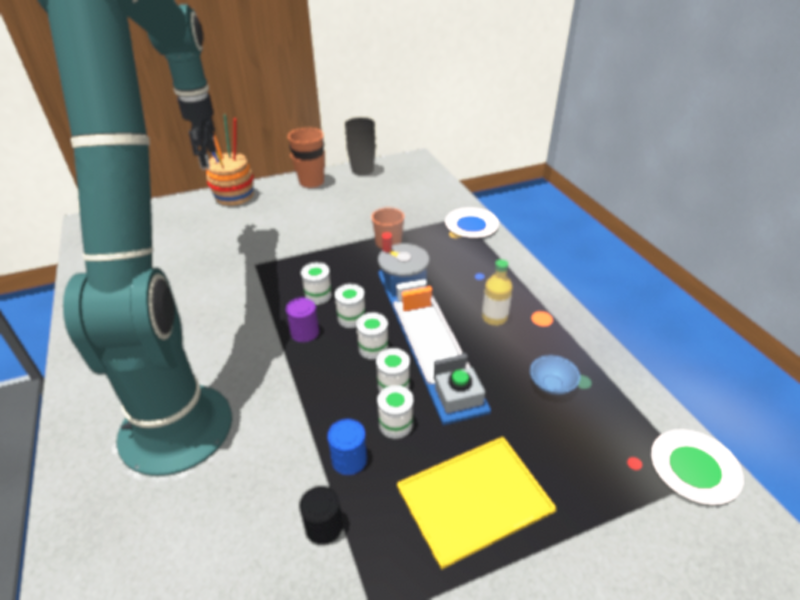

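The top view shows five green-dotted tins at (260,354), (321,325), (385,317), (450,315) and (503,331) in the 800x600 picture. They all have white lids and a green stripe, so they fit the description. The purple (325,388), blue (526,391) and black (586,434) cylinders do not, and the two plates with green and blue centres are decor. The wheel is at (285,237) with its red grip at (258,248), the pad at (346,245), the jaw at (466,255), the button at (497,256) and the tray at (600,296).

```bash
cat > h.py <<'E'
import numpy as np,cv2
def cloud(c):
    K=c["intrinsics"];z=c["range_z"].astype(float);v,u=np.mgrid[:420,:560]
    p=np.stack([(u-K[0,2])/K[0,0]*z,(v-K[1,2])/K[1,1]*z,z],-1)
    w=(p-c["t"])@c["R"]; w[z==0]=np.nan
    return w
def blobs(m,w,amin=15):
    n,l,st,ce=cv2.connectedComponentsWithStats(m.astype(np.uint8))
    return [(np.round(ce[i],1).tolist(),int(st[i,4]),np.round(np.nanmedian(w[l==i],0),4).tolist()) for i in range(1,n) if st[i,4]>=amin]
def ray(c,uv,z):
    K=c["intrinsics"];d=np.linalg.inv(K)@[*uv,1];d=c["R"].T@d;o=-c["R"].T@c["t"]
    return o+d*(z-o[2])/d[2]
def tri(c1,p1,c2,p2):
    A=[]
    for c,p in((c1,p1),(c2,p2)):
        P=c["intrinsics"]@np.c_[c["R"],c["t"]];A.append(P)
    X=cv2.triangulatePoints(A[0],A[1],np.array(p1,float).reshape(2,1),np.array(p2,float).reshape(2,1)).ravel();return X[:3]/X[3]
def masks(c):
    h=cv2.cvtColor(c["pixels"],cv2.COLOR_RGB2HSV).astype(int);H,S,V=h[...,0],h[...,1],h[...,2]
    return dict(green=(H>50)&(H<80)&(S>140)&(V>100),yellow=(H>24)&(H<34)&(S>180)&(V>150),red=((H<5)|(H>172))&(S>170)&(V>110),orange=(H>7)&(H<18)&(S>170)&(V>150),blue=(H>100)&(H<112)&(S>170)&(V<200))
E
python3 - <<'E'
from h import *
C={n:dict(np.load(n+"0.npz")) for n in("top","side")}
for n,c in C.items():
    w=cloud(c);m=masks(c)
    for k in("green","red","orange","yellow"):
        for b in blobs(m[k],w): print(n,k,b)
    y=m["yellow"]&(np.abs(w[...,2])<.03)
    print(n,"tray",cv2.minAreaRect(w[y][:,:2].astype(np.float32)*1000))
c=C["top"];w=cloud(c)
r=(np.abs(w[...,2]-.015)<.006)&(c["pixels"].min(-1)>190)
print("bed",cv2.minAreaRect(w[r][:,:2].astype(np.float32)*1000),np.nanmedian(w[r][:,2]))
# wheel disc
r=(np.abs(w[...,2]-.089)<.008)&(w[...,1]>.1);print("wheel",cv2.minEnclosingCircle(w[r][:,:2].astype(np.float32)*1000),np.median(w[r],0))
r=(w[...,2]>.02)&(w[...,2]<.2)&(w[...,0]>.3)&(w[...,0]<.9)
for b in blobs(r,w,60):print("obj",b)
E
```

```text
top green ([448.0, 67.5], 647, [0.8578, -0.45, 0.0108])
top green ([271.9, 97.3], 102, [0.7296, 0.0467, 0.1596])
top green ([347.7, 178.6], 126, [0.5354, -0.1481, 0.0764])
top green ([314.9, 219.7], 106, [0.4297, -0.0598, 0.0755])
top green ([269.0, 221.1], 106, [0.4286, 0.0591, 0.076])
top green ([224.6, 227.0], 105, [0.4149, 0.173, 0.0752])
top green ([351.5, 231.5], 112, [0.3983, -0.1531, 0.0758])
top green ([181.2, 247.3], 111, [0.3652, 0.2856, 0.0762])
top red ([430.6, 99.7], 79, [0.7686, -0.4001, 0.0007])
top red ([179.6, 173.7], 75, [0.5471, 0.2783, 0.1349])
top orange ([288.8, 81.0], 78, [0.8279, -0.0037, 0.0])
top orange ([129.4, 156.3], 436, [0.6161, 0.4389, 0.0065])
top orange ([242.4, 173.7], 31, [0.551, 0.1255, 0.0696])
top yellow ([265.6, 101.2], 18, [0.7352, 0.0633, 0.1148])
top yellow ([272.4, 110.0], 107, [0.7112, 0.047, 0.1113])
top yellow ([419.6, 207.0], 4666, [0.4657, -0.3534, 0.0054])
top yellow ([190.3, 171.0], 20, [0.5602, 0.2603, 0.089])
top tray ((552.4008178710938, -14.478759765625), (908.0220947265625, 256.09051513671875), 75.79158020019531)
side green ([2
[... 1160 characters left out ...]
.7152, 0.0467, 0.1079])
obj ([122.9, 153.8], 693, [0.6165, 0.452, 0.0636])
obj ([206.6, 167.2], 2291, [0.5699, 0.2226, 0.0882])
obj ([288.8, 161.3], 111, [0.5952, 0.0027, 0.0221])
obj ([325.1, 177.0], 200, [0.5441, -0.0903, 0.0671])
obj ([346.1, 181.0], 852, [0.5319, -0.1452, 0.056])
obj ([286.3, 193.0], 72, [0.5078, 0.0096, 0.022])
obj ([269.4, 221.6], 490, [0.4265, 0.0587, 0.0748])
obj ([314.6, 220.3], 511, [0.4292, -0.0592, 0.0748])
obj ([225.6, 227.5], 516, [0.4134, 0.1707, 0.0749])
obj ([350.6, 232.0], 542, [0.3971, -0.1512, 0.0748])
obj ([183.1, 247.6], 556, [0.3631, 0.2804, 0.0749])
obj ([227.5, 266.5], 263, [0.3128, 0.168, 0.0752])
obj ([366.9, 266.0], 170, [0.3091, -0.1901, 0.0741])
```

Run:
```python
from h import *
C={n:dict(np.load(n+"0.npz")) for n in("top","side")}
c=C["top"];w=cloud(c);mk=masks(c)
R=cv2.minAreaRect
f=lambda r:w[r][:,:2].astype(np.float32)*1000
ws=(w[...,0]>.45)&(w[...,0]<.66)&(w[...,1]>-.22)&(w[...,1]<.33)
r=ws&(np.abs(w[...,2]-.089)<.008)&(w[...,1]>.14);
r=cv2.morphologyEx(r.astype(np.uint8),cv2.MORPH_OPEN,np.ones((5,5)))>0
print("wheel",cv2.minEnclosingCircle(f(r)),R(f(r)))
r=ws&(np.abs(w[...,2]-.022)<.003)&(w[...,1]>-.09)&(w[...,1]<.11)
for s in(w[...,0]>.551,w[...,0]<.551):
    q=f(r&s);print("lip",q.mean(0),len(q),cv2.fitLine(q,cv2.DIST_HUBER,0,.01,.01).ravel())
r=ws&(np.abs(w[...,2]-.015)<.004)&(w[...,1]>-.1)&(w[...,1]<.12);print("bed",R(f(r)),np.nanmedian(w[r][:,2]))
r=ws&(np.abs(w[...,2]-.07)<.006)
for b in blobs(r,w,10):print(b)
# side view, bed plane
y=mk["yellow"]&(w[...,1]<-.2);y=cv2.morphologyEx(y.astype(np.uint8),cv2.MORPH_OPEN,np.ones((3,3)))>0
print("tray",R(f(y)))
w2=cloud(C["side"]);y=masks(C["side"])["yellow"]&(w2[...,1]<-.2)&(w2[...,2]<.03);print("trayS",R(w2[y][:,:2].astype(np.float32)*1000))
print("button tri",tri(C["top"],(347.7,178.6),C["side"],(321.7,264.0)))
for p,q in zip([(181.2,247.3),(224.6,227),(269,221.1),(314.9,219.7),(351.5,231.5)],[(220.2,189.6),(244.2,205.4),(260.1,226.1),(274.6,252.2),(276.3,279.4)]):print(tri(C["top"],p,C["side"],q).round(4))
```

```text
wheel ((574.0772705078125, 235.6978759765625), 62.13150405883789) ((575.165283203125, 233.32801818847656), (123.54199981689453, 117.58882904052734), 28.910747528076172)
lip [588.8939     9.362102] 236 [9.4705135e-02 9.9550539e-01 5.9335773e+02 6.0706720e+00]
lip [513.571      9.261853] 243 [9.5749527e-02 9.9540544e-01 5.0886368e+02 9.8446274e+00]
bed ((551.1355590820312, 9.903701782226562), (228.5407257080078, 100.25167846679688), 84.64010620117188) 0.015074554885393726
([241.3, 170.6], 120, [0.5616, 0.1304, 0.0696])
([326.3, 177.2], 127, [0.5424, -0.0922, 0.0692])
([347.6, 179.8], 154, [0.5333, -0.147, 0.068])
([313.5, 210.6], 28, [0.4534, -0.058, 0.0742])
([320.9, 210.8], 10, [0.4527, -0.0761, 0.0735])
([269.3, 211.0], 23, [0.4548, 0.0586, 0.074])
tray ((466.49365234375, -352.7137145996094), (218.80416870117188, 161.27642822265625), 3.8756330013275146)
trayS ((470.44183349609375, -348.8633117675781), (227.52940368652344, 168.4077606201172), 4.055957794189453)
button tri [ 0.53668536 -0.14820824  0.07179971]
[0.3646 0.2854 0.0747]
[0.415  0.1739 0.074 ]
[0.4287 0.059  0.0753]
[ 0.4305 -0.0597  0.0749]
[ 0.3987 -0.1535  0.0745]
```

```bash
cat > go.py <<'E'
import sys,numpy as np
from cell import arm
from scipy.spatial.transform import Rotation as Ro
Y=np.radians(-5.4);yx=np.array([-np.sin(Y),np.cos(Y),0]);xx=np.array([np.cos(Y),np.sin(Y),0])
RT=np.c_[yx,xx,[0,0,-1]]; O=np.array([.553,.022,0])
sh=lambda x,y,z=0:O+x*xx+y*yx+[0,0,z]
def go(*p):
    s=arm.read_state();R=np.array(s["ee_rot"])
    rv=Ro.from_matrix(R.T@RT).as_rotvec()
    d=RT.T@(np.array(p)-s["tcp_pos"])
    print("t",s["t"],"tcp",np.round(s["tcp_pos"],4),"F",np.round(s["wrist_force"],2),"op",round(s["opening"],4),"\n rot units",np.round(np.degrees(rv)/45,3),"shift units (after rot)",np.round(d/.5,4),"to",np.round(p,4))
def look(name="top"):
    from h import cloud,masks,blobs
    c=arm.read_camera(name);w=cloud(c)
    for b in blobs(masks(c)["green"],w,15):
        if .06<b[2][2]<.25:print(name,b,"shk",np.round([(np.array(b[2])-O)@xx,(np.array(b[2])-O)@yx],3))
    return c
if __name__=="__main__":
    a=[float(v) for v in sys.argv[1:]]; go(*a)
E
echo
```

```text
(no output)
```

step_arm:
  series:
    - {"az": 0.1724}
    - {"az": 0.1724}
    - {"az": 0.1724}
    - {"az": 0.1724}
    - {"az": 0.1724}
    - {"az": 0.1724}
    - {"az": 0.1724}
    - {"az": 0.1724}
    - {"az": 0.1724}
    - {"az": 0.1724}
  grip: -1
  force: 30

```text
invalid input
```

step_arm:
  series:
    - {"tx": -0.0632,"ty": 0.0395}
    - {"tx": -0.0632,"ty": 0.0395}
    - {"tx": -0.0632,"ty": 0.0395}
    - {"tx": -0.0632,"ty": 0.0395}
    - {"tx": -0.0632,"ty": 0.0395}
    - {"tx": -0.0632,"ty": 0.0395}
    - {"tx": -0.0632,"ty": 0.0395}
    - {"tx": -0.0632,"ty": 0.0395}
    - {"tx": -0.0632,"ty": 0.0395}
    - {"tx": -0.0632,"ty": 0.0395}

```text
invalid input
```

Run:
```python
from go import *
import cv2
go(.3646,.2854,.036)
c=look(); w=arm.read_camera("wrist")
cv2.imwrite("pics/w1.png",np.hstack([cv2.resize(w["pixels"][:,:,::-1],(400,300)),cv2.resize(c["pixels"][120:300,120:360,::-1],(400,300))]))
```

```text
t 0.15 tcp [0.1981 0.6186 0.2305] F [-0.64  0.5   0.61] op 0.0851 
 rot units [-1.000e-03  1.000e-03  1.726e+00] shift units (after rot) [-0.6322  0.3943  0.3891] to [0.3646 0.2854 0.036 ]
top ([271.9, 97.3], 102, [0.729, 0.0467, 0.1599]) shk [0.173 0.041]
top ([347.7, 178.8], 127, [0.5352, -0.1478, 0.0765]) shk [-0.002 -0.171]
top ([315.0, 219.6], 107, [0.4297, -0.0598, 0.0758]) shk [-0.115 -0.093]
top ([269.0, 221.1], 106, [0.4285, 0.059, 0.0756]) shk [-0.127  0.025]
top ([224.6, 227.0], 105, [0.4149, 0.1739, 0.0758]) shk [-0.152  0.138]
top ([351.5, 231.5], 112, [0.3983, -0.1533, 0.0759]) shk [-0.138 -0.189]
top ([181.2, 247.3], 112, [0.3652, 0.2853, 0.0753]) shk [-0.212  0.244]
```

View pics/w1.png

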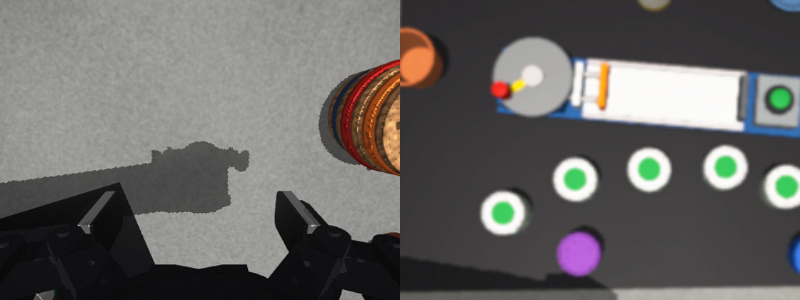

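The arm did not move, because the rows probably need all six keys. The crop confirms the five green-dotted white-lidded tins, with the purple decoy at (578,253).

step_arm:
  series:
    - {"tx": 0,"ty": 0,"tz": 0,"ax": 0,"ay": 0,"az": 0.1724}
    - {"tx": 0,"ty": 0,"tz": 0,"ax": 0,"ay": 0,"az": 0.1724}
    - {"tx": 0,"ty": 0,"tz": 0,"ax": 0,"ay": 0,"az": 0.1724}
    - {"tx": 0,"ty": 0,"tz": 0,"ax": 0,"ay": 0,"az": 0.1724}
    - {"tx": 0,"ty": 0,"tz": 0,"ax": 0,"ay": 0,"az": 0.1724}
    - {"tx": 0,"ty": 0,"tz": 0,"ax": 0,"ay": 0,"az": 0.1724}
    - {"tx": 0,"ty": 0,"tz": 0,"ax": 0,"ay": 0,"az": 0.1724}
    - {"tx": 0,"ty": 0,"tz": 0,"ax": 0,"ay": 0,"az": 0.1724}
    - {"tx": 0,"ty": 0,"tz": 0,"ax": 0,"ay": 0,"az": 0.1724}
    - {"tx": 0,"ty": 0,"tz": 0,"ax": 0,"ay": 0,"az": 0.1724}
  grip: -1
  force: 30

```text
t: 1.25
tcp_pos: [0.1981, 0.619, 0.2311]
ee_rot: [[0.098, 0.995, -0.0], [0.995, -0.098, -0.0], [-0.0, -0.0, -1.0]]
wrist_force: [0.1, -0.4, 0.3]
opening: 0.0853
grasp_force: 0.0
```

step_arm:
  series:
    - {"tx": -0.0632,"ty": 0.0395,"tz": 0,"ax": 0,"ay": 0,"az": 0}
    - {"tx": -0.0632,"ty": 0.0395,"tz": 0,"ax": 0,"ay": 0,"az": 0}
    - {"tx": -0.0632,"ty": 0.0395,"tz": 0,"ax": 0,"ay": 0,"az": 0}
    - {"tx": -0.0632,"ty": 0.0395,"tz": 0,"ax": 0,"ay": 0,"az": 0}
    - {"tx": -0.0632,"ty": 0.0395,"tz": 0,"ax": 0,"ay": 0,"az": 0}
    - {"tx": -0.0632,"ty": 0.0395,"tz": 0,"ax": 0,"ay": 0,"az": 0}
    - {"tx": -0.0632,"ty": 0.0395,"tz": 0,"ax": 0,"ay": 0,"az": 0}
    - {"tx": -0.0632,"ty": 0.0395,"tz": 0,"ax": 0,"ay": 0,"az": 0}
    - {"tx": -0.0632,"ty": 0.0395,"tz": 0,"ax": 0,"ay": 0,"az": 0}
    - {"tx": -0.0632,"ty": 0.0395,"tz": 0,"ax": 0,"ay": 0,"az": 0}

```text
t: 2.25
tcp_pos: [0.3659, 0.2847, 0.2315]
ee_rot: [[0.093, 0.996, 0.0], [0.996, -0.093, 0.001], [0.001, 0.0, -1.0]]
wrist_force: [0.8, 0.4, -0.3]
opening: 0.0853
grasp_force: 0.0
```

Run:
```python
from go import *
go(.3646,.2854,.036)
c=look()
```

```text
t 2.25 tcp [0.3659 0.2847 0.2315] F [ 0.78  0.4  -0.28] op 0.0853 
 rot units [ 0.    -0.001  0.002] shift units (after rot) [ 0.0012 -0.0028  0.3909] to [0.3646 0.2854 0.036 ]
top ([271.9, 97.4], 101, [0.729, 0.0467, 0.159]) shk [0.173 0.041]
top ([347.7, 178.6], 126, [0.5357, -0.148, 0.0761]) shk [-0.001 -0.171]
top ([315.0, 219.6], 107, [0.4298, -0.0597, 0.0756]) shk [-0.115 -0.093]
top ([269.0, 221.1], 106, [0.4287, 0.0591, 0.0756]) shk [-0.127  0.025]
top ([224.4, 227.2], 110, [0.4147, 0.1748, 0.0758]) shk [-0.152  0.139]
top ([351.5, 231.5], 112, [0.3993, -0.1536, 0.0755]) shk [-0.136 -0.189]
top ([181.2, 247.3], 112, [0.3652, 0.2855, 0.0753]) shk [-0.212  0.245]
```

step_arm:
  series:
    - {"tx": 0.0012,"ty": -0.0028,"tz": 0.07,"ax": 0,"ay": 0,"az": 0}
    - {"tx": 0,"ty": 0,"tz": 0.09,"ax": 0,"ay": 0,"az": 0}
    - {"tx": 0,"ty": 0,"tz": 0.08,"ax": 0,"ay": 0,"az": 0}
    - {"tx": 0,"ty": 0,"tz": 0.08,"ax": 0,"ay": 0,"az": 0}
    - {"tx": 0,"ty": 0,"tz": 0.05,"ax": 0,"ay": 0,"az": 0}
    - {"tx": 0,"ty": 0,"tz": 0.02,"ax": 0,"ay": 0,"az": 0}
    - {"tx": 0,"ty": 0,"tz": 0,"ax": 0,"ay": 0,"az": 0}

```text
t: 3.0
tcp_pos: [0.3637, 0.2863, 0.0354]
ee_rot: [[0.093, 0.996, -0.002], [0.996, -0.093, -0.002], [-0.002, -0.001, -1.0]]
wrist_force: [-0.5, 0.2, -0.1]
opening: 0.0851
grasp_force: 0.0
```

step_arm:
  series:
    - {"tx": 0,"ty": 0,"tz": 0,"ax": 0,"ay": 0,"az": 0}
    - {"tx": 0,"ty": 0,"tz": 0,"ax": 0,"ay": 0,"az": 0}
    - {"tx": 0,"ty": 0,"tz": 0,"ax": 0,"ay": 0,"az": 0}
    - {"tx": 0,"ty": 0,"tz": 0,"ax": 0,"ay": 0,"az": 0}
    - {"tx": 0,"ty": 0,"tz": 0,"ax": 0,"ay": 0,"az": 0}
    - {"tx": 0,"ty": 0,"tz": 0,"ax": 0,"ay": 0,"az": 0}
    - {"tx": 0,"ty": 0,"tz": 0,"ax": 0,"ay": 0,"az": 0}
  grip: 1
  force: 35

```text
t: 3.7
tcp_pos: [0.3649, 0.2876, 0.0378]
ee_rot: [[0.093, 0.996, 0.002], [0.996, -0.093, 0.002], [0.002, 0.001, -1.0]]
wrist_force: [-1.6, -0.8, 7.1]
opening: 0.0627
grasp_force: 38.9
```

step_arm:
  series:
    - {"tx": 0,"ty": 0,"tz": -0.03,"ax": 0,"ay": 0,"az": 0}
    - {"tx": 0,"ty": 0,"tz": -0.09,"ax": 0,"ay": 0,"az": 0}
    - {"tx": 0,"ty": 0,"tz": -0.09,"ax": 0,"ay": 0,"az": 0}
    - {"tx": 0,"ty": 0,"tz": -0.09,"ax": 0,"ay": 0,"az": 0}
    - {"tx": 0,"ty": 0,"tz": 0,"ax": 0,"ay": 0,"az": 0}
    - {"tx": 0,"ty": 0,"tz": 0,"ax": 0,"ay": 0,"az": 0}
    - {"tx": 0,"ty": 0,"tz": 0,"ax": 0,"ay": 0,"az": 0}
    - {"tx": 0,"ty": 0,"tz": 0,"ax": 0,"ay": 0,"az": 0}

```text
t: 4.5
tcp_pos: [0.3631, 0.2859, 0.1847]
ee_rot: [[0.093, 0.996, -0.002], [0.996, -0.093, -0.003], [-0.003, -0.002, -1.0]]
wrist_force: [0.0, -0.4, -3.5]
opening: 0.0634
grasp_force: 41.7
```

Run:
```python
from go import *
for p in(sh(0,-.074,.055),[.518,-.348,.045]):go(*p)
c=look()
```

```text
t 4.5 tcp [0.3631 0.2859 0.1847] F [ 0.02 -0.42 -3.47] op 0.0634 
 rot units [-0.003  0.004  0.001] shift units (after rot) [-0.6377  0.4278  0.2593] to [ 0.546  -0.0517  0.055 ]
t 4.5 tcp [0.3631 0.2859 0.1847] F [ 0.02 -0.42 -3.47] op 0.0634 
 rot units [-0.003  0.004  0.001] shift units (after rot) [-1.233   0.4277  0.2793] to [ 0.518 -0.348  0.045]
top ([271.8, 97.4], 102, [0.7299, 0.0467, 0.159]) shk [0.174 0.041]
top ([347.7, 178.7], 127, [0.5352, -0.1482, 0.0758]) shk [-0.002 -0.171]
top ([315.0, 219.6], 107, [0.4296, -0.0597, 0.0758]) shk [-0.115 -0.093]
top ([268.9, 221.1], 105, [0.4286, 0.059, 0.0751]) shk [-0.127  0.025]
top ([224.6, 227.0], 105, [0.4151, 0.1729, 0.0754]) shk [-0.151  0.137]
top ([351.5, 231.5], 112, [0.3983, -0.1531, 0.0754]) shk [-0.138 -0.189]
```

step_arm:
  series:
    - {"tx": -0.04,"ty": 0.03,"tz": 0,"ax": 0,"ay": 0,"az": 0}
    - {"tx": -0.07,"ty": 0.045,"tz": 0,"ax": 0,"ay": 0,"az": 0}
    - {"tx": -0.08,"ty": 0.05,"tz": 0,"ax": 0,"ay": 0,"az": 0}
    - {"tx": -0.08,"ty": 0.05,"tz": 0,"ax": 0,"ay": 0,"az": 0}
    - {"tx": -0.08,"ty": 0.05,"tz": 0,"ax": 0,"ay": 0,"az": 0}
    - {"tx": -0.08,"ty": 0.05,"tz": 0,"ax": 0,"ay": 0,"az": 0}
    - {"tx": -0.08,"ty": 0.05,"tz": 0,"ax": 0,"ay": 0,"az": 0}
    - {"tx": -0.07,"ty": 0.05,"tz": 0,"ax": 0,"ay": 0,"az": 0}
    - {"tx": -0.038,"ty": 0.033,"tz": 0,"ax": 0,"ay": 0,"az": 0}
    - {"tx": -0.02,"ty": 0.02,"tz": 0,"ax": 0,"ay": 0,"az": 0}

```text
t: 5.55
tcp_pos: [0.5478, -0.0537, 0.1851]
ee_rot: [[0.097, 0.995, -0.002], [0.995, -0.097, -0.002], [-0.002, -0.002, -1.0]]
wrist_force: [-1.5, 0.4, -3.2]
opening: 0.0632
grasp_force: 41.6
```

step_arm:
  series:
    - {"tx": 0,"ty": 0,"tz": 0,"ax": 0,"ay": 0,"az": 0}
    - {"tx": 0,"ty": 0,"tz": 0.05,"ax": 0,"ay": 0,"az": 0}
    - {"tx": 0,"ty": 0,"tz": 0.07,"ax": 0,"ay": 0,"az": 0}
    - {"tx": 0,"ty": 0,"tz": 0.05,"ax": 0,"ay": 0,"az": 0}
    - {"tx": 0,"ty": 0,"tz": 0,"ax": 0,"ay": 0,"az": 0}
    - {"tx": 0,"ty": 0,"tz": 0,"ax": 0,"ay": 0,"az": 0}

```text
t: 6.15
tcp_pos: [0.5472, -0.0495, 0.1012]
ee_rot: [[0.091, 0.996, -0.001], [0.996, -0.091, 0.0], [0.0, -0.001, -1.0]]
wrist_force: [0.3, 0.3, -4.2]
opening: 0.0629
grasp_force: 41.1
```

Run:
```python
from go import *
go(*sh(0,-.074,.053))
c=look();look("side")
```

```text
t 6.15 tcp [ 0.5472 -0.0495  0.1012] F [ 0.32  0.33 -4.25] op 0.0629 
 rot units [-0.002 -0.     0.003] shift units (after rot) [-0.0045 -0.0019  0.0965] to [ 0.546  -0.0517  0.053 ]
top ([271.9, 97.4], 100, [0.7284, 0.0467, 0.1597]) shk [0.172 0.041]
top ([347.6, 178.6], 125, [0.5358, -0.1476, 0.0765]) shk [-0.001 -0.17 ]
top ([266.4, 219.7], 41, [0.4291, 0.0666, 0.0773]) shk [-0.128  0.033]
top ([224.6, 227.0], 105, [0.4151, 0.1731, 0.0753]) shk [-0.152  0.137]
top ([351.5, 231.5], 112, [0.3974, -0.153, 0.0758]) shk [-0.138 -0.189]
side ([244.2, 205.4], 25, [0.4144, 0.1733, 0.0746]) shk [-0.152  0.138]
side ([310.2, 223.6], 19, [0.5437, -0.0507, 0.1394]) shk [-0.002 -0.073]
side ([260.1, 226.1], 36, [0.4291, 0.0599, 0.0744]) shk [-0.127  0.026]
side ([274.6, 252.2], 51, [0.4302, -0.0585, 0.0748]) shk [-0.115 -0.092]
side ([321.6, 264.0], 87, [0.5352, -0.1514, 0.0756]) shk [-0.001 -0.174]
side ([276.3, 279.4], 69, [0.3985, -0.1537, 0.0743]) shk [-0.137 -0.189]
```

step_arm:
  series:
    - {"tx": -0.003,"ty": 0,"tz": 0.05,"ax": 0,"ay": 0,"az": 0}
    - {"tx": 0,"ty": 0,"tz": 0.03,"ax": 0,"ay": 0,"az": 0}
    - {"tx": 0,"ty": 0,"tz": 0.01,"ax": 0,"ay": 0,"az": 0}
    - {"tx": 0,"ty": 0,"tz": 0,"ax": 0,"ay": 0,"az": 0}
    - {"tx": 0,"ty": 0,"tz": 0.003,"ax": 0,"ay": 0,"az": 0}
    - {"tx": 0,"ty": 0,"tz": 0,"ax": 0,"ay": 0,"az": 0}
    - {"tx": 0,"ty": 0,"tz": 0,"ax": 0,"ay": 0,"az": 0}

```text
t: 6.95
tcp_pos: [0.548, -0.052, 0.0554]
ee_rot: [[0.093, 0.996, 0.001], [0.996, -0.093, 0.0], [0.0, 0.001, -1.0]]
wrist_force: [0.1, 1.5, -4.2]
opening: 0.0631
grasp_force: 41.5
```

Still hanging, so I'll lower it 2 mm more and release.

step_arm:
  series:
    - {"tx": 0,"ty": 0,"tz": 0.003,"ax": 0,"ay": 0,"az": 0}
    - {"tx": 0,"ty": 0,"tz": 0.002,"ax": 0,"ay": 0,"az": 0}
    - {"tx": 0,"ty": 0,"tz": 0,"ax": 0,"ay": 0,"az": 0}

```text
t: 7.25
tcp_pos: [0.5478, -0.052, 0.0528]
ee_rot: [[0.093, 0.996, 0.001], [0.996, -0.093, 0.001], [0.001, 0.001, -1.0]]
wrist_force: [-1.0, 1.5, 2.8]
opening: 0.0635
grasp_force: 42.0
```

step_arm:
  series:
    - {"tx": 0,"ty": 0,"tz": 0,"ax": 0,"ay": 0,"az": 0}
    - {"tx": 0,"ty": 0,"tz": 0,"ax": 0,"ay": 0,"az": 0}
    - {"tx": 0,"ty": 0,"tz": 0,"ax": 0,"ay": 0,"az": 0}
    - {"tx": 0,"ty": 0,"tz": 0,"ax": 0,"ay": 0,"az": 0}
    - {"tx": 0,"ty": 0,"tz": -0.04,"ax": 0,"ay": 0,"az": 0}
    - {"tx": 0,"ty": 0,"tz": -0.08,"ax": 0,"ay": 0,"az": 0}
    - {"tx": 0,"ty": 0,"tz": -0.08,"ax": 0,"ay": 0,"az": 0}
    - {"tx": 0,"ty": 0,"tz": -0.06,"ax": 0,"ay": 0,"az": 0}
    - {"tx": 0,"ty": 0,"tz": 0,"ax": 0,"ay": 0,"az": 0}
  grip: -1

```text
t: 8.15
tcp_pos: [0.5501, -0.0528, 0.1865]
ee_rot: [[0.093, 0.996, 0.008], [0.996, -0.093, 0.001], [0.001, 0.008, -1.0]]
wrist_force: [-0.9, 0.0, -0.3]
opening: 0.0852
grasp_force: 0.0
```

Run:
```python
from go import *
go(.4148,.1735,.036)
c=look();look("side")
```

```text
t 8.15 tcp [ 0.5501 -0.0528  0.1865] F [-0.87  0.02 -0.28] op 0.0852 
 rot units [ 0.01  -0.002  0.001] shift units (after rot) [ 0.4251 -0.312   0.3009] to [0.4148 0.1735 0.036 ]
top ([272.0, 97.4], 101, [0.7292, 0.0467, 0.1592]) shk [0.173 0.041]
top ([349.3, 179.0], 87, [0.5323, -0.1513, 0.0767]) shk [-0.004 -0.174]
top ([269.0, 221.1], 106, [0.4284, 0.059, 0.0754]) shk [-0.128  0.025]
top ([224.6, 227.0], 105, [0.4149, 0.1732, 0.0752]) shk [-0.152  0.138]
top ([351.5, 231.5], 112, [0.3973, -0.1541, 0.0754]) shk [-0.138 -0.19 ]
side ([244.2, 205.4], 25, [0.4148, 0.1719, 0.0749]) shk [-0.152  0.136]
side ([260.1, 226.1], 36, [0.4296, 0.0594, 0.0747]) shk [-0.126  0.026]
side ([310.9, 236.3], 40, [0.5467, -0.0532, 0.0896]) shk [ 0.001 -0.075]
side ([274.5, 252.0], 56, [0.431, -0.0585, 0.0746]) shk [-0.114 -0.092]
side ([321.6, 264.0], 87, [0.5347, -0.151, 0.0754]) shk [-0.002 -0.174]
side ([276.3, 279.4], 69, [0.3989, -0.1536, 0.0746]) shk [-0.137 -0.189]
```

step_arm:
  series:
    - {"tx": 0.04,"ty": -0.03,"tz": 0,"ax": 0,"ay": 0,"az": 0}
    - {"tx": 0.075,"ty": -0.055,"tz": 0,"ax": 0,"ay": 0,"az": 0}
    - {"tx": 0.075,"ty": -0.055,"tz": 0,"ax": 0,"ay": 0,"az": 0}
    - {"tx": 0.075,"ty": -0.055,"tz": 0,"ax": 0,"ay": 0,"az": 0}
    - {"tx": 0.075,"ty": -0.055,"tz": 0,"ax": 0,"ay": 0,"az": 0}
    - {"tx": 0.055,"ty": -0.04,"tz": 0,"ax": 0,"ay": 0,"az": 0}
    - {"tx": 0.03,"ty": -0.022,"tz": 0,"ax": 0,"ay": 0,"az": 0}
    - {"tx": 0,"ty": 0,"tz": 0,"ax": 0,"ay": 0,"az": 0}
    - {"tx": 0,"ty": 0,"tz": 0,"ax": 0,"ay": 0,"az": 0}

```text
t: 9.15
tcp_pos: [0.4115, 0.1733, 0.1814]
ee_rot: [[0.092, 0.996, -0.001], [0.996, -0.092, -0.002], [-0.002, -0.001, -1.0]]
wrist_force: [-0.3, 0.2, 0.5]
opening: 0.0853
grasp_force: 0.0
```

Run:
```python
from go import *
go(.4148,.1730,.036)
look("side")
```

```text
t 9.15 tcp [0.4115 0.1733 0.1814] F [-0.34  0.24  0.5 ] op 0.0853 
 rot units [-0.001  0.002  0.002] shift units (after rot) [1.000e-04 6.700e-03 2.909e-01] to [0.4148 0.173  0.036 ]
side ([244.2, 205.4], 25, [0.414, 0.1725, 0.0747]) shk [-0.153  0.137]
side ([260.1, 226.1], 36, [0.4295, 0.0604, 0.0743]) shk [-0.127  0.027]
side ([311.1, 236.3], 43, [0.5473, -0.0539, 0.0903]) shk [ 0.001 -0.076]
side ([274.6, 252.2], 51, [0.4306, -0.0593, 0.0749]) shk [-0.114 -0.092]
side ([321.7, 264.0], 86, [0.535, -0.1513, 0.0756]) shk [-0.002 -0.174]
side ([276.3, 279.4], 69, [0.399, -0.1526, 0.0743]) shk [-0.137 -0.188]
```

step_arm:
  series:
    - {"tx": 0,"ty": 0.006,"tz": 0.04,"ax": 0,"ay": 0,"az": 0}
    - {"tx": 0,"ty": 0,"tz": 0.08,"ax": 0,"ay": 0,"az": 0}
    - {"tx": 0,"ty": 0,"tz": 0.08,"ax": 0,"ay": 0,"az": 0}
    - {"tx": 0,"ty": 0,"tz": 0.06,"ax": 0,"ay": 0,"az": 0}
    - {"tx": 0,"ty": 0,"tz": 0.03,"ax": 0,"ay": 0,"az": 0}
    - {"tx": 0,"ty": 0,"tz": 0,"ax": 0,"ay": 0,"az": 0}

```text
t: 9.8
tcp_pos: [0.414, 0.171, 0.0351]
ee_rot: [[0.096, 0.995, -0.004], [0.995, -0.096, -0.004], [-0.004, -0.004, -1.0]]
wrist_force: [0.4, 1.3, 0.5]
opening: 0.0851
grasp_force: 0.0
```

step_arm:
  series:
    - {"tx": 0,"ty": 0,"tz": 0,"ax": 0,"ay": 0,"az": 0}
    - {"tx": 0,"ty": 0,"tz": 0,"ax": 0,"ay": 0,"az": 0}
    - {"tx": 0,"ty": 0,"tz": 0,"ax": 0,"ay": 0,"az": 0}
    - {"tx": 0,"ty": 0,"tz": 0,"ax": 0,"ay": 0,"az": 0}
    - {"tx": 0,"ty": 0,"tz": 0,"ax": 0,"ay": 0,"az": 0}
    - {"tx": 0,"ty": 0,"tz": 0,"ax": 0,"ay": 0,"az": 0}
    - {"tx": 0,"ty": 0,"tz": 0,"ax": 0,"ay": 0,"az": 0}
  grip: 1

```text
t: 10.5
tcp_pos: [0.4156, 0.1735, 0.0382]
ee_rot: [[0.093, 0.996, 0.002], [0.996, -0.093, 0.001], [0.001, 0.002, -1.0]]
wrist_force: [0.1, -3.4, 7.8]
opening: 0.0633
grasp_force: 39.8
```

step_arm:
  series:
    - {"tx": 0,"ty": 0,"tz": -0.03,"ax": 0,"ay": 0,"az": 0}
    - {"tx": 0,"ty": 0,"tz": -0.09,"ax": 0,"ay": 0,"az": 0}
    - {"tx": 0,"ty": 0,"tz": -0.09,"ax": 0,"ay": 0,"az": 0}
    - {"tx": 0,"ty": 0,"tz": -0.09,"ax": 0,"ay": 0,"az": 0}
    - {"tx": 0,"ty": 0,"tz": 0,"ax": 0,"ay": 0,"az": 0}
    - {"tx": 0,"ty": 0,"tz": 0,"ax": 0,"ay": 0,"az": 0}
    - {"tx": 0,"ty": 0,"tz": 0,"ax": 0,"ay": 0,"az": 0}
    - {"tx": 0,"ty": 0,"tz": 0,"ax": 0,"ay": 0,"az": 0}

```text
t: 11.3
tcp_pos: [0.4136, 0.173, 0.1857]
ee_rot: [[0.093, 0.996, -0.003], [0.996, -0.093, -0.002], [-0.003, -0.003, -1.0]]
wrist_force: [-0.4, -0.8, -3.5]
opening: 0.0632
grasp_force: 41.9
```

Run:
```python
from go import *
for p in(sh(0,-.007,.053),[.518,-.348,.043]):go(*p)
look("side")
```

```text
t 11.3 tcp [0.4136 0.173  0.1857] F [-0.42 -0.81 -3.46] op 0.0632 
 rot units [-0.003  0.003  0.002] shift units (after rot) [-0.2885  0.306   0.2653] to [0.5523 0.015  0.053 ]
t 11.3 tcp [0.4136 0.173  0.1857] F [-0.42 -0.81 -3.46] op 0.0632 
 rot units [-0.003  0.003  0.002] shift units (after rot) [-1.0178  0.306   0.2853] to [ 0.518 -0.348  0.043]
side ([240.1, 167.8], 19, [0.4111, 0.1729, 0.2221]) shk [-0.155  0.137]
side ([260.0, 226.1], 37, [0.4295, 0.0607, 0.0747]) shk [-0.127  0.027]
side ([311.1, 236.4], 44, [0.5468, -0.054, 0.0897]) shk [ 0.001 -0.076]
side ([274.6, 252.2], 51, [0.4308, -0.0589, 0.0745]) shk [-0.114 -0.092]
side ([321.7, 264.0], 86, [0.5349, -0.152, 0.0753]) shk [-0.002 -0.175]
side ([276.3, 279.4], 69, [0.3994, -0.153, 0.0742]) shk [-0.136 -0.189]
```

Full again. It goes into the bed's second place.

step_arm:
  series:
    - {"tx": -0.03,"ty": 0.03,"tz": 0,"ax": 0,"ay": 0,"az": 0}
    - {"tx": -0.05,"ty": 0.055,"tz": 0,"ax": 0,"ay": 0,"az": 0}
    - {"tx": -0.055,"ty": 0.06,"tz": 0,"ax": 0,"ay": 0,"az": 0}
    - {"tx": -0.055,"ty": 0.06,"tz": 0,"ax": 0,"ay": 0,"az": 0}
    - {"tx": -0.05,"ty": 0.055,"tz": 0,"ax": 0,"ay": 0,"az": 0}
    - {"tx": -0.03,"ty": 0.03,"tz": 0,"ax": 0,"ay": 0,"az": 0}
    - {"tx": -0.018,"ty": 0.016,"tz": 0,"ax": 0,"ay": 0,"az": 0}
    - {"tx": 0,"ty": 0,"tz": 0,"ax": 0,"ay": 0,"az": 0}
    - {"tx": 0,"ty": 0,"tz": 0,"ax": 0,"ay": 0,"az": 0}

```text
t: 12.25
tcp_pos: [0.5527, 0.0169, 0.1864]
ee_rot: [[0.092, 0.996, -0.002], [0.996, -0.092, 0.0], [0.0, -0.002, -1.0]]
wrist_force: [0.1, 1.1, -3.5]
opening: 0.0628
grasp_force: 41.8
```

step_arm:
  series:
    - {"tx": 0,"ty": 0,"tz": 0.05,"ax": 0,"ay": 0,"az": 0}
    - {"tx": 0,"ty": 0,"tz": 0.07,"ax": 0,"ay": 0,"az": 0}
    - {"tx": 0,"ty": 0,"tz": 0.05,"ax": 0,"ay": 0,"az": 0}
    - {"tx": 0,"ty": 0,"tz": 0,"ax": 0,"ay": 0,"az": 0}
    - {"tx": 0,"ty": 0,"tz": 0,"ax": 0,"ay": 0,"az": 0}

```text
t: 12.75
tcp_pos: [0.5535, 0.0171, 0.1026]
ee_rot: [[0.091, 0.996, -0.001], [0.996, -0.091, 0.0], [0.0, -0.001, -1.0]]
wrist_force: [-0.3, -0.2, -2.9]
opening: 0.0629
grasp_force: 41.3
```

Run:
```python
from go import *
go(*sh(0,-.007,.053));look("side")
```

```text
t 12.75 tcp [0.5535 0.0171 0.1026] F [-0.28 -0.2  -2.87] op 0.0629 
 rot units [-0.001 -0.     0.003] shift units (after rot) [-0.0043 -0.0019  0.0992] to [0.5523 0.015  0.053 ]
side ([260.0, 226.1], 37, [0.4295, 0.0607, 0.0743]) shk [-0.127  0.027]
side ([311.1, 236.4], 44, [0.5476, -0.0544, 0.0893]) shk [ 0.002 -0.077]
side ([274.6, 252.2], 51, [0.4307, -0.0589, 0.0743]) shk [-0.114 -0.092]
side ([321.7, 264.1], 85, [0.5352, -0.1525, 0.0751]) shk [-0.001 -0.175]
side ([276.3, 279.4], 69, [0.3992, -0.1532, 0.0744]) shk [-0.137 -0.189]
```

step_arm:
  series:
    - {"tx": -0.003,"ty": -0.001,"tz": 0.05,"ax": 0,"ay": 0,"az": 0}
    - {"tx": 0,"ty": 0,"tz": 0.03,"ax": 0,"ay": 0,"az": 0}
    - {"tx": 0,"ty": 0,"tz": 0.01,"ax": 0,"ay": 0,"az": 0}
    - {"tx": 0,"ty": 0,"tz": 0.004,"ax": 0,"ay": 0,"az": 0}
    - {"tx": 0,"ty": 0,"tz": 0.003,"ax": 0,"ay": 0,"az": 0}
    - {"tx": 0,"ty": 0,"tz": 0,"ax": 0,"ay": 0,"az": 0}
    - {"tx": 0,"ty": 0,"tz": 0,"ax": 0,"ay": 0,"az": 0}

```text
t: 13.5
tcp_pos: [0.5536, 0.0145, 0.0543]
ee_rot: [[0.093, 0.996, 0.001], [0.996, -0.093, 0.0], [0.0, 0.001, -1.0]]
wrist_force: [0.0, 0.4, -3.8]
opening: 0.0632
grasp_force: 41.7
```

step_arm:
  series:
    - {"tx": 0,"ty": 0,"tz": 0.003,"ax": 0,"ay": 0,"az": 0}
    - {"tx": 0,"ty": 0,"tz": 0,"ax": 0,"ay": 0,"az": 0}
    - {"tx": 0,"ty": 0,"tz": 0,"ax": 0,"ay": 0,"az": 0}

```text
t: 13.8
tcp_pos: [0.5537, 0.0145, 0.0532]
ee_rot: [[0.093, 0.996, 0.001], [0.996, -0.093, 0.001], [0.001, 0.001, -1.0]]
wrist_force: [-1.7, 0.5, 6.0]
opening: 0.0629
grasp_force: 42.3
```

step_arm:
  series:
    - {"tx": 0,"ty": 0,"tz": 0,"ax": 0,"ay": 0,"az": 0}
    - {"tx": 0,"ty": 0,"tz": 0,"ax": 0,"ay": 0,"az": 0}
    - {"tx": 0,"ty": 0,"tz": 0,"ax": 0,"ay": 0,"az": 0}
    - {"tx": 0,"ty": 0,"tz": 0,"ax": 0,"ay": 0,"az": 0}
    - {"tx": 0,"ty": 0,"tz": -0.04,"ax": 0,"ay": 0,"az": 0}
    - {"tx": 0,"ty": 0,"tz": -0.08,"ax": 0,"ay": 0,"az": 0}
    - {"tx": 0,"ty": 0,"tz": -0.08,"ax": 0,"ay": 0,"az": 0}
    - {"tx": 0,"ty": 0,"tz": -0.06,"ax": 0,"ay": 0,"az": 0}
    - {"tx": 0,"ty": 0,"tz": 0,"ax": 0,"ay": 0,"az": 0}
  grip: -1

```text
t: 14.7
tcp_pos: [0.5559, 0.0144, 0.1864]
ee_rot: [[0.093, 0.996, 0.008], [0.996, -0.093, 0.002], [0.002, 0.008, -1.0]]
wrist_force: [0.6, 0.4, -0.1]
opening: 0.0852
grasp_force: 0.0
```

Run:
```python
from go import *
go(.429,.0595,.036)
look("side")
```

```text
t 14.7 tcp [0.5559 0.0144 0.1864] F [ 0.6   0.39 -0.12] op 0.0852 
 rot units [ 0.01  -0.003  0.001] shift units (after rot) [ 0.0659 -0.2612  0.3008] to [0.429  0.0595 0.036 ]
side ([302.9, 221.0], 29, [0.5519, 0.0162, 0.0897]) shk [-0.001 -0.006]
side ([260.0, 226.4], 32, [0.4285, 0.0591, 0.0744]) shk [-0.127  0.025]
side ([311.1, 236.4], 44, [0.5475, -0.0536, 0.0896]) shk [ 0.002 -0.076]
side ([274.7, 252.2], 50, [0.4315, -0.0597, 0.0743]) shk [-0.113 -0.093]
side ([321.7, 264.0], 86, [0.5351, -0.1519, 0.0756]) shk [-0.001 -0.175]
side ([276.3, 279.4], 69, [0.399, -0.1535, 0.0746]) shk [-0.137 -0.189]
```

step_arm:
  series:
    - {"tx": 0.01,"ty": -0.03,"tz": 0,"ax": 0,"ay": 0,"az": 0}
    - {"tx": 0.016,"ty": -0.07,"tz": 0,"ax": 0,"ay": 0,"az": 0}
    - {"tx": 0.016,"ty": -0.08,"tz": 0,"ax": 0,"ay": 0,"az": 0}
    - {"tx": 0.014,"ty": -0.055,"tz": 0,"ax": 0,"ay": 0,"az": 0}
    - {"tx": 0.01,"ty": -0.02,"tz": 0,"ax": 0,"ay": 0,"az": 0}
    - {"tx": 0,"ty": 0,"tz": 0,"ax": 0,"ay": 0,"az": 0}
    - {"tx": 0,"ty": 0,"tz": 0,"ax": 0,"ay": 0,"az": 0}

```text
t: 15.45
tcp_pos: [0.4295, 0.0592, 0.1819]
ee_rot: [[0.092, 0.996, -0.0], [0.996, -0.092, -0.0], [-0.0, -0.0, -1.0]]
wrist_force: [1.0, -0.0, 0.3]
opening: 0.0857
grasp_force: 0.0
```

Run:
```python
from go import *
go(.429,.0595,.036)
look("side")
```

```text
t 15.45 tcp [0.4295 0.0592 0.1819] F [ 0.98 -0.04  0.33] op 0.0857 
 rot units [-0.     0.001  0.002] shift units (after rot) [ 0.0005 -0.001   0.2919] to [0.429  0.0595 0.036 ]
side ([303.0, 221.1], 35, [0.5539, 0.0156, 0.0902]) shk [ 0.001 -0.006]
side ([260.1, 226.1], 36, [0.4299, 0.059, 0.0741]) shk [-0.126  0.025]
side ([311.1, 236.4], 44, [0.5474, -0.054, 0.0897]) shk [ 0.002 -0.076]
side ([274.6, 252.2], 51, [0.4302, -0.0594, 0.0748]) shk [-0.115 -0.093]
side ([321.7, 264.0], 86, [0.5349, -0.1515, 0.0752]) shk [-0.002 -0.174]
side ([276.3, 279.4], 69, [0.3991, -0.1532, 0.0746]) shk [-0.137 -0.189]
```

step_arm:
  series:
    - {"tx": 0,"ty": 0,"tz": 0.04,"ax": 0,"ay": 0,"az": 0}
    - {"tx": 0,"ty": 0,"tz": 0.08,"ax": 0,"ay": 0,"az": 0}
    - {"tx": 0,"ty": 0,"tz": 0.08,"ax": 0,"ay": 0,"az": 0}
    - {"tx": 0,"ty": 0,"tz": 0.06,"ax": 0,"ay": 0,"az": 0}
    - {"tx": 0,"ty": 0,"tz": 0.03,"ax": 0,"ay": 0,"az": 0}
    - {"tx": 0,"ty": 0,"tz": 0,"ax": 0,"ay": 0,"az": 0}

```text
t: 16.1
tcp_pos: [0.4284, 0.0578, 0.035]
ee_rot: [[0.095, 0.996, -0.004], [0.996, -0.095, -0.003], [-0.003, -0.004, -1.0]]
wrist_force: [0.0, 0.5, 0.6]
opening: 0.0854
grasp_force: 0.0
```

step_arm:
  series:
    - {"tx": 0,"ty": 0,"tz": 0,"ax": 0,"ay": 0,"az": 0}
    - {"tx": 0,"ty": 0,"tz": 0,"ax": 0,"ay": 0,"az": 0}
    - {"tx": 0,"ty": 0,"tz": 0,"ax": 0,"ay": 0,"az": 0}
    - {"tx": 0,"ty": 0,"tz": 0,"ax": 0,"ay": 0,"az": 0}
    - {"tx": 0,"ty": 0,"tz": 0,"ax": 0,"ay": 0,"az": 0}
    - {"tx": 0,"ty": 0,"tz": 0,"ax": 0,"ay": 0,"az": 0}
    - {"tx": 0,"ty": 0,"tz": 0,"ax": 0,"ay": 0,"az": 0}
  grip: 1

```text
t: 16.8
tcp_pos: [0.43, 0.0596, 0.0381]
ee_rot: [[0.093, 0.996, 0.002], [0.996, -0.093, 0.001], [0.001, 0.002, -1.0]]
wrist_force: [0.2, -0.1, 6.5]
opening: 0.0636
grasp_force: 38.8
```

step_arm:
  series:
    - {"tx": 0,"ty": 0,"tz": -0.03,"ax": 0,"ay": 0,"az": 0}
    - {"tx": 0,"ty": 0,"tz": -0.09,"ax": 0,"ay": 0,"az": 0}
    - {"tx": 0,"ty": 0,"tz": -0.09,"ax": 0,"ay": 0,"az": 0}
    - {"tx": 0,"ty": 0,"tz": -0.09,"ax": 0,"ay": 0,"az": 0}
    - {"tx": 0,"ty": 0,"tz": 0,"ax": 0,"ay": 0,"az": 0}
    - {"tx": 0,"ty": 0,"tz": 0,"ax": 0,"ay": 0,"az": 0}
    - {"tx": 0,"ty": 0,"tz": 0,"ax": 0,"ay": 0,"az": 0}
    - {"tx": 0,"ty": 0,"tz": 0,"ax": 0,"ay": 0,"az": 0}

```text
t: 17.6
tcp_pos: [0.4282, 0.059, 0.186]
ee_rot: [[0.093, 0.996, -0.003], [0.996, -0.093, -0.001], [-0.002, -0.003, -1.0]]
wrist_force: [-0.9, -0.2, -1.4]
opening: 0.0632
grasp_force: 39.1
```

Run:
```python
from go import *
for p in(sh(0,.06,.053),[.518,-.348,.043]):go(*p)
look("side")
```

```text
t 17.6 tcp [0.4282 0.059  0.186 ] F [-0.95 -0.21 -1.38] op 0.0632 
 rot units [-0.003  0.002  0.001] shift units (after rot) [0.0699 0.2555 0.2661] to [0.5586 0.0817 0.053 ]
t 17.6 tcp [0.4282 0.059  0.186 ] F [-0.95 -0.21 -1.38] op 0.0632 
 rot units [-0.003  0.002  0.001] shift units (after rot) [-0.7934  0.2554  0.2861] to [ 0.518 -0.348  0.043]
side ([257.5, 187.5], 34, [0.428, 0.0595, 0.223]) shk [-0.128  0.026]
side ([303.0, 221.1], 35, [0.5521, 0.0159, 0.0898]) shk [-0.    -0.006]
side ([311.1, 236.4], 44, [0.5475, -0.0534, 0.0895]) shk [ 0.002 -0.076]
side ([274.6, 252.2], 51, [0.4307, -0.0597, 0.0745]) shk [-0.114 -0.093]
side ([321.7, 264.0], 86, [0.535, -0.1517, 0.0754]) shk [-0.002 -0.175]
side ([276.3, 279.4], 69, [0.3989, -0.153, 0.0743]) shk [-0.137 -0.189]
```

About 1 N, so this tin is empty and goes to the tray.

step_arm:
  series:
    - {"tx": -0.04,"ty": 0.015,"tz": 0,"ax": 0,"ay": 0,"az": 0}
    - {"tx": -0.085,"ty": 0.03,"tz": 0,"ax": 0,"ay": 0,"az": 0}
    - {"tx": -0.09,"ty": 0.03,"tz": 0,"ax": 0,"ay": 0,"az": 0}
    - {"tx": -0.09,"ty": 0.03,"tz": 0,"ax": 0,"ay": 0,"az": 0}
    - {"tx": -0.09,"ty": 0.03,"tz": 0,"ax": 0,"ay": 0,"az": 0}
    - {"tx": -0.09,"ty": 0.03,"tz": 0,"ax": 0,"ay": 0,"az": 0}
    - {"tx": -0.09,"ty": 0.03,"tz": 0,"ax": 0,"ay": 0,"az": 0}
    - {"tx": -0.09,"ty": 0.03,"tz": 0,"ax": 0,"ay": 0,"az": 0}
    - {"tx": -0.08,"ty": 0.02,"tz": 0,"ax": 0,"ay": 0,"az": 0}
    - {"tx": -0.048,"ty": 0.01,"tz": 0,"ax": 0,"ay": 0,"az": 0}

```text
t: 18.65
tcp_pos: [0.5181, -0.3514, 0.1856]
ee_rot: [[0.096, 0.995, -0.003], [0.995, -0.096, -0.001], [-0.002, -0.003, -1.0]]
wrist_force: [-0.6, -0.6, -0.9]
opening: 0.0628
grasp_force: 39.1
```

step_arm:
  series:
    - {"tx": 0,"ty": 0,"tz": 0,"ax": 0,"ay": 0,"az": 0}
    - {"tx": 0,"ty": 0,"tz": 0.05,"ax": 0,"ay": 0,"az": 0}
    - {"tx": 0,"ty": 0,"tz": 0.08,"ax": 0,"ay": 0,"az": 0}
    - {"tx": 0,"ty": 0,"tz": 0.06,"ax": 0,"ay": 0,"az": 0}
    - {"tx": 0,"ty": 0,"tz": 0,"ax": 0,"ay": 0,"az": 0}
    - {"tx": 0,"ty": 0,"tz": 0,"ax": 0,"ay": 0,"az": 0}

```text
t: 19.25
tcp_pos: [0.519, -0.3469, 0.0918]
ee_rot: [[0.093, 0.996, -0.002], [0.996, -0.093, 0.001], [0.0, -0.002, -1.0]]
wrist_force: [0.2, -0.5, -0.4]
opening: 0.0634
grasp_force: 39.2
```

Run:
```python
from go import *
go(.518,-.348,.043)
look("side")
```

```text
t 19.25 tcp [ 0.519  -0.3469  0.0918] F [ 0.23 -0.45 -0.37] op 0.0634 
 rot units [-0.002 -0.001  0.002] shift units (after rot) [-0.0024 -0.0018  0.0977] to [ 0.518 -0.348  0.043]
side ([303.1, 221.0], 34, [0.554, 0.0163, 0.0897]) shk [ 0.002 -0.006]
side ([311.1, 236.4], 44, [0.5473, -0.0534, 0.0898]) shk [ 0.001 -0.076]
side ([274.7, 252.1], 51, [0.4313, -0.0589, 0.0744]) shk [-0.114 -0.092]
side ([321.7, 264.0], 86, [0.5345, -0.1518, 0.0755]) shk [-0.002 -0.175]
side ([276.5, 278.9], 79, [0.4002, -0.1532, 0.0746]) shk [-0.136 -0.189]
side ([356.0, 310.2], 85, [0.5214, -0.3492, 0.1282]) shk [ 0.003 -0.373]
```

Empty confirmed. I'll lower it and release.

step_arm:
  series:
    - {"tx": 0,"ty": 0,"tz": 0.05,"ax": 0,"ay": 0,"az": 0}
    - {"tx": 0,"ty": 0,"tz": 0.03,"ax": 0,"ay": 0,"az": 0}
    - {"tx": 0,"ty": 0,"tz": 0.013,"ax": 0,"ay": 0,"az": 0}
    - {"tx": 0,"ty": 0,"tz": 0.004,"ax": 0,"ay": 0,"az": 0}
    - {"tx": 0,"ty": 0,"tz": 0.002,"ax": 0,"ay": 0,"az": 0}
    - {"tx": 0,"ty": 0,"tz": 0,"ax": 0,"ay": 0,"az": 0}
    - {"tx": 0,"ty": 0,"tz": 0,"ax": 0,"ay": 0,"az": 0}

```text
t: 20.0
tcp_pos: [0.5197, -0.3476, 0.0434]
ee_rot: [[0.093, 0.996, 0.001], [0.996, -0.093, -0.0], [-0.0, 0.001, -1.0]]
wrist_force: [0.5, 0.3, -1.2]
opening: 0.0631
grasp_force: 39.2
```

step_arm:
  series:
    - {"tx": 0,"ty": 0,"tz": 0,"ax": 0,"ay": 0,"az": 0}
    - {"tx": 0,"ty": 0,"tz": 0,"ax": 0,"ay": 0,"az": 0}
    - {"tx": 0,"ty": 0,"tz": 0,"ax": 0,"ay": 0,"az": 0}
    - {"tx": 0,"ty": 0,"tz": 0,"ax": 0,"ay": 0,"az": 0}
    - {"tx": 0,"ty": 0,"tz": -0.04,"ax": 0,"ay": 0,"az": 0}
    - {"tx": 0,"ty": 0,"tz": -0.08,"ax": 0,"ay": 0,"az": 0}
    - {"tx": 0,"ty": 0,"tz": -0.08,"ax": 0,"ay": 0,"az": 0}
    - {"tx": 0,"ty": 0,"tz": -0.08,"ax": 0,"ay": 0,"az": 0}
    - {"tx": 0,"ty": 0,"tz": 0,"ax": 0,"ay": 0,"az": 0}
  grip: -1

```text
t: 20.9
tcp_pos: [0.5218, -0.3499, 0.1886]
ee_rot: [[0.093, 0.996, 0.009], [0.996, -0.093, -0.005], [-0.004, 0.009, -1.0]]
wrist_force: [0.4, 0.5, -0.6]
opening: 0.0852
grasp_force: 0.0
```

Run:
```python
from go import *
go(.4303,-.0595,.036)
look("side")
```

```text
t 20.9 tcp [ 0.5218 -0.3499  0.1886] F [ 0.36  0.5  -0.63] op 0.0852 
 rot units [0.012 0.005 0.001] shift units (after rot) [ 0.5611 -0.2368  0.3052] to [ 0.4303 -0.0595  0.036 ]
side ([303.1, 221.0], 34, [0.5534, 0.0155, 0.0896]) shk [ 0.001 -0.006]
side ([311.1, 236.4], 44, [0.5476, -0.0548, 0.0895]) shk [ 0.002 -0.077]
side ([274.7, 252.2], 51, [0.4313, -0.0597, 0.0744]) shk [-0.113 -0.093]
side ([321.7, 264.0], 86, [0.5349, -0.1522, 0.0757]) shk [-0.002 -0.175]
side ([276.1, 279.2], 68, [0.3988, -0.1528, 0.0746]) shk [-0.137 -0.189]
side ([352.9, 321.7], 103, [0.5201, -0.3468, 0.08]) shk [ 0.002 -0.37 ]
```

step_arm:
  series:
    - {"tx": 0.04,"ty": -0.016,"tz": 0,"ax": 0,"ay": 0,"az": 0}
    - {"tx": 0.08,"ty": -0.033,"tz": 0,"ax": 0,"ay": 0,"az": 0}
    - {"tx": 0.085,"ty": -0.035,"tz": 0,"ax": 0,"ay": 0,"az": 0}
    - {"tx": 0.085,"ty": -0.035,"tz": 0,"ax": 0,"ay": 0,"az": 0}
    - {"tx": 0.085,"ty": -0.035,"tz": 0,"ax": 0,"ay": 0,"az": 0}
    - {"tx": 0.085,"ty": -0.035,"tz": 0,"ax": 0,"ay": 0,"az": 0}
    - {"tx": 0.06,"ty": -0.025,"tz": 0,"ax": 0,"ay": 0,"az": 0}
    - {"tx": 0.04,"ty": -0.018,"tz": 0,"ax": 0,"ay": 0,"az": 0}
    - {"tx": 0,"ty": 0,"tz": 0,"ax": 0,"ay": 0,"az": 0}
    - {"tx": 0,"ty": 0,"tz": 0,"ax": 0,"ay": 0,"az": 0}

```text
t: 21.95
tcp_pos: [0.4297, -0.0577, 0.1824]
ee_rot: [[0.092, 0.996, -0.0], [0.996, -0.092, -0.0], [-0.0, -0.0, -1.0]]
wrist_force: [0.4, -0.9, -0.3]
opening: 0.0854
grasp_force: 0.0
```

Run:
```python
from go import *
go(.4303,-.0595,.036)
look("side")
```

```text
t 21.95 tcp [ 0.4297 -0.0577  0.1824] F [ 0.43 -0.94 -0.32] op 0.0854 
 rot units [-0.001  0.     0.003] shift units (after rot) [-0.0035  0.0016  0.2928] to [ 0.4303 -0.0595  0.036 ]
side ([303.2, 221.0], 35, [0.554, 0.0163, 0.0899]) shk [ 0.002 -0.006]
side ([311.2, 236.5], 44, [0.5472, -0.0543, 0.0893]) shk [ 0.001 -0.077]
side ([274.7, 252.2], 50, [0.4306, -0.0588, 0.0745]) shk [-0.114 -0.092]
side ([321.6, 264.0], 88, [0.5347, -0.1508, 0.0753]) shk [-0.002 -0.174]
side ([276.3, 279.4], 69, [0.3993, -0.1533, 0.0745]) shk [-0.137 -0.189]
side ([352.8, 321.9], 108, [0.5193, -0.3469, 0.0797]) shk [ 0.001 -0.37 ]
```

step_arm:
  series:
    - {"tx": -0.002,"ty": 0.001,"tz": 0.04,"ax": 0,"ay": 0,"az": 0}
    - {"tx": 0,"ty": 0,"tz": 0.08,"ax": 0,"ay": 0,"az": 0}
    - {"tx": 0,"ty": 0,"tz": 0.08,"ax": 0,"ay": 0,"az": 0}
    - {"tx": 0,"ty": 0,"tz": 0.06,"ax": 0,"ay": 0,"az": 0}
    - {"tx": 0,"ty": 0,"tz": 0.03,"ax": 0,"ay": 0,"az": 0}
    - {"tx": 0,"ty": 0,"tz": 0,"ax": 0,"ay": 0,"az": 0}

```text
t: 22.6
tcp_pos: [0.4288, -0.0608, 0.0357]
ee_rot: [[0.096, 0.995, -0.005], [0.995, -0.096, -0.002], [-0.002, -0.005, -1.0]]
wrist_force: [-0.2, -0.4, 0.2]
opening: 0.0857
grasp_force: 0.0
```

step_arm:
  series:
    - {"tx": 0,"ty": 0,"tz": 0,"ax": 0,"ay": 0,"az": 0}
    - {"tx": 0,"ty": 0,"tz": 0,"ax": 0,"ay": 0,"az": 0}
    - {"tx": 0,"ty": 0,"tz": 0,"ax": 0,"ay": 0,"az": 0}
    - {"tx": 0,"ty": 0,"tz": 0,"ax": 0,"ay": 0,"az": 0}
    - {"tx": 0,"ty": 0,"tz": 0,"ax": 0,"ay": 0,"az": 0}
    - {"tx": 0,"ty": 0,"tz": 0,"ax": 0,"ay": 0,"az": 0}
    - {"tx": 0,"ty": 0,"tz": 0,"ax": 0,"ay": 0,"az": 0}
  grip: 1

```text
t: 23.3
tcp_pos: [0.4312, -0.0589, 0.0387]
ee_rot: [[0.093, 0.996, 0.002], [0.996, -0.093, 0.0], [0.0, 0.002, -1.0]]
wrist_force: [-1.9, -0.9, 6.1]
opening: 0.0632
grasp_force: 38.9
```

step_arm:
  series:
    - {"tx": 0,"ty": 0,"tz": -0.03,"ax": 0,"ay": 0,"az": 0}
    - {"tx": 0,"ty": 0,"tz": -0.09,"ax": 0,"ay": 0,"az": 0}
    - {"tx": 0,"ty": 0,"tz": -0.09,"ax": 0,"ay": 0,"az": 0}
    - {"tx": 0,"ty": 0,"tz": -0.09,"ax": 0,"ay": 0,"az": 0}
    - {"tx": 0,"ty": 0,"tz": 0,"ax": 0,"ay": 0,"az": 0}
    - {"tx": 0,"ty": 0,"tz": 0,"ax": 0,"ay": 0,"az": 0}
    - {"tx": 0,"ty": 0,"tz": 0,"ax": 0,"ay": 0,"az": 0}
    - {"tx": 0,"ty": 0,"tz": 0,"ax": 0,"ay": 0,"az": 0}

```text
t: 24.1
tcp_pos: [0.4292, -0.0588, 0.1866]
ee_rot: [[0.093, 0.996, -0.003], [0.996, -0.093, -0.001], [-0.001, -0.003, -1.0]]
wrist_force: [-0.1, -0.1, -1.0]
opening: 0.0635
grasp_force: 39.2
```

Run:
```python
from go import *
for p in(sh(0,.06,.053),[.418,-.355,.043]):go(*p)
look("side")
```

```text
t 24.1 tcp [ 0.4292 -0.0588  0.1866] F [-0.11 -0.13 -1.04] op 0.0635 
 rot units [-0.003  0.001  0.001] shift units (after rot) [0.3043 0.2312 0.2672] to [0.5586 0.0817 0.053 ]
t 24.1 tcp [ 0.4292 -0.0588  0.1866] F [-0.11 -0.13 -1.04] op 0.0635 
 rot units [-0.003  0.001  0.001] shift units (after rot) [-0.5918  0.0334  0.2872] to [ 0.418 -0.355  0.043]
side ([272.8, 212.7], 54, [0.4289, -0.0576, 0.2225]) shk [-0.116 -0.091]
side ([303.1, 221.0], 34, [0.5534, 0.0155, 0.0895]) shk [ 0.001 -0.006]
side ([311.2, 236.5], 44, [0.5474, -0.0543, 0.0894]) shk [ 0.002 -0.076]
side ([321.6, 263.9], 88, [0.5355, -0.1507, 0.0751]) shk [-0.001 -0.174]
side ([276.3, 279.4], 69, [0.3986, -0.1532, 0.075]) shk [-0.137 -0.189]
side ([352.8, 321.9], 108, [0.5193, -0.3477, 0.0797]) shk [ 0.001 -0.371]
```

Empty, so it goes to the tray's near place.

step_arm:
  series:
    - {"tx": -0.04,"ty": 0.003,"tz": 0,"ax": 0,"ay": 0,"az": 0}
    - {"tx": -0.08,"ty": 0.005,"tz": 0,"ax": 0,"ay": 0,"az": 0}
    - {"tx": -0.09,"ty": 0.005,"tz": 0,"ax": 0,"ay": 0,"az": 0}
    - {"tx": -0.09,"ty": 0.005,"tz": 0,"ax": 0,"ay": 0,"az": 0}
    - {"tx": -0.09,"ty": 0.005,"tz": 0,"ax": 0,"ay": 0,"az": 0}
    - {"tx": -0.09,"ty": 0.005,"tz": 0,"ax": 0,"ay": 0,"az": 0}
    - {"tx": -0.07,"ty": 0.005,"tz": 0,"ax": 0,"ay": 0,"az": 0}
    - {"tx": -0.042,"ty": 0,"tz": 0,"ax": 0,"ay": 0,"az": 0}
    - {"tx": 0,"ty": 0,"tz": 0,"ax": 0,"ay": 0,"az": 0}
    - {"tx": 0,"ty": 0,"tz": 0,"ax": 0,"ay": 0,"az": 0}

```text
t: 25.15
tcp_pos: [0.4183, -0.355, 0.1865]
ee_rot: [[0.095, 0.996, -0.003], [0.996, -0.095, 0.001], [0.001, -0.003, -1.0]]
wrist_force: [-0.2, 1.1, -0.8]
opening: 0.063
grasp_force: 39.2
```

step_arm:
  series:
    - {"tx": 0,"ty": 0,"tz": 0.05,"ax": 0,"ay": 0,"az": 0}
    - {"tx": 0,"ty": 0,"tz": 0.08,"ax": 0,"ay": 0,"az": 0}
    - {"tx": 0,"ty": 0,"tz": 0.06,"ax": 0,"ay": 0,"az": 0}
    - {"tx": 0,"ty": 0,"tz": 0,"ax": 0,"ay": 0,"az": 0}
    - {"tx": 0,"ty": 0,"tz": 0,"ax": 0,"ay": 0,"az": 0}

```text
t: 25.65
tcp_pos: [0.4193, -0.3544, 0.0929]
ee_rot: [[0.092, 0.996, -0.001], [0.996, -0.092, 0.001], [0.0, -0.001, -1.0]]
wrist_force: [0.7, -0.7, 0.1]
opening: 0.063
grasp_force: 39.2
```

Run:
```python
from go import *
go(.418,-.355,.043)
look("side")
```

```text
t 25.65 tcp [ 0.4193 -0.3544  0.0929] F [ 0.65 -0.66  0.11] op 0.063 
 rot units [-0.001 -0.001  0.003] shift units (after rot) [-0.0015 -0.0025  0.0997] to [ 0.418 -0.355  0.043]
side ([276.3, 279.4], 69, [0.3992, -0.1527, 0.0745]) shk [-0.137 -0.188]
side ([352.7, 321.6], 109, [0.5196, -0.3469, 0.0795]) shk [ 0.001 -0.37 ]
side ([318.1, 326.9], 108, [0.4208, -0.3561, 0.1291]) shk [-0.096 -0.389]
```

step_arm:
  series:
    - {"tx": 0,"ty": 0,"tz": 0.05,"ax": 0,"ay": 0,"az": 0}
    - {"tx": 0,"ty": 0,"tz": 0.03,"ax": 0,"ay": 0,"az": 0}
    - {"tx": 0,"ty": 0,"tz": 0.013,"ax": 0,"ay": 0,"az": 0}
    - {"tx": 0,"ty": 0,"tz": 0.005,"ax": 0,"ay": 0,"az": 0}
    - {"tx": 0,"ty": 0,"tz": 0.003,"ax": 0,"ay": 0,"az": 0}
    - {"tx": 0,"ty": 0,"tz": 0,"ax": 0,"ay": 0,"az": 0}
    - {"tx": 0,"ty": 0,"tz": 0,"ax": 0,"ay": 0,"az": 0}

```text
t: 26.4
tcp_pos: [0.4193, -0.3551, 0.0437]
ee_rot: [[0.093, 0.996, 0.001], [0.996, -0.093, 0.001], [0.001, 0.001, -1.0]]
wrist_force: [-2.2, 2.7, 6.9]
opening: 0.0633
grasp_force: 39.9
```

step_arm:
  series:
    - {"tx": 0,"ty": 0,"tz": 0,"ax": 0,"ay": 0,"az": 0}
    - {"tx": 0,"ty": 0,"tz": 0,"ax": 0,"ay": 0,"az": 0}
    - {"tx": 0,"ty": 0,"tz": 0,"ax": 0,"ay": 0,"az": 0}
    - {"tx": 0,"ty": 0,"tz": 0,"ax": 0,"ay": 0,"az": 0}
    - {"tx": 0,"ty": 0,"tz": -0.04,"ax": 0,"ay": 0,"az": 0}
    - {"tx": 0,"ty": 0,"tz": -0.08,"ax": 0,"ay": 0,"az": 0}
    - {"tx": 0,"ty": 0,"tz": -0.08,"ax": 0,"ay": 0,"az": 0}
    - {"tx": 0,"ty": 0,"tz": -0.08,"ax": 0,"ay": 0,"az": 0}
    - {"tx": 0,"ty": 0,"tz": 0,"ax": 0,"ay": 0,"az": 0}
  grip: -1

```text
t: 27.3
tcp_pos: [0.4213, -0.3576, 0.1871]
ee_rot: [[0.093, 0.996, 0.008], [0.996, -0.093, -0.005], [-0.004, 0.008, -1.0]]
wrist_force: [0.0, -0.3, 0.5]
opening: 0.0855
grasp_force: 0.0
```

Run:
```python
from go import *
go(.3988,-.1535,.036)
look("side");look()
```

```text
t 27.3 tcp [ 0.4213 -0.3576  0.1871] F [ 0.01 -0.31  0.52] op 0.0855 
 rot units [0.011 0.005 0.001] shift units (after rot) [ 0.4022 -0.0833  0.3022] to [ 0.3988 -0.1535  0.036 ]
side ([301.6, 221.4], 18, [0.5483, 0.0168, 0.0901]) shk [-0.004 -0.006]
side ([276.3, 279.4], 69, [0.399, -0.1526, 0.0748]) shk [-0.137 -0.188]
side ([352.9, 321.9], 103, [0.5198, -0.3472, 0.0797]) shk [ 0.002 -0.371]
side ([316.3, 338.7], 120, [0.4194, -0.3552, 0.0801]) shk [-0.098 -0.388]
top ([271.9, 97.4], 100, [0.7284, 0.0467, 0.1593]) shk [0.172 0.041]
top ([285.3, 172.2], 100, [0.5536, 0.0158, 0.0904]) shk [ 0.001 -0.006]
top ([312.3, 174.1], 99, [0.5472, -0.0539, 0.0905]) shk [ 0.001 -0.076]
top ([347.6, 178.6], 120, [0.5358, -0.1477, 0.0758]) shk [-0.001 -0.171]
top ([425.1, 184.0], 106, [0.5185, -0.3481, 0.0806]) shk [ 0.    -0.372]
top ([429.9, 222.5], 111, [0.4192, -0.3556, 0.0802]) shk [-0.098 -0.389]
top ([351.5, 231.5], 112, [0.3974, -0.1531, 0.0759]) shk [-0.138 -0.189]
```

step_arm:
  series:
    - {"tx": 0.03,"ty": -0.006,"tz": 0,"ax": 0,"ay": 0,"az": 0}
    - {"tx": 0.07,"ty": -0.014,"tz": 0,"ax": 0,"ay": 0,"az": 0}
    - {"tx": 0.08,"ty": -0.016,"tz": 0,"ax": 0,"ay": 0,"az": 0}
    - {"tx": 0.08,"ty": -0.016,"tz": 0,"ax": 0,"ay": 0,"az": 0}
    - {"tx": 0.08,"ty": -0.016,"tz": 0,"ax": 0,"ay": 0,"az": 0}
    - {"tx": 0.04,"ty": -0.008,"tz": 0,"ax": 0,"ay": 0,"az": 0}
    - {"tx": 0.02,"ty": -0.004,"tz": 0,"ax": 0,"ay": 0,"az": 0}
    - {"tx": 0,"ty": 0,"tz": 0,"ax": 0,"ay": 0,"az": 0}
    - {"tx": 0,"ty": 0,"tz": 0,"ax": 0,"ay": 0,"az": 0}

```text
t: 28.3
tcp_pos: [0.3976, -0.1524, 0.1817]
ee_rot: [[0.093, 0.996, -0.001], [0.996, -0.093, -0.0], [-0.001, -0.001, -1.0]]
wrist_force: [0.0, -0.6, 0.6]
opening: 0.0854
grasp_force: 0.0
```

Run:
```python
from go import *
go(.3988,-.1535,.036)
look("side")
```

```text
t 28.3 tcp [ 0.3976 -0.1524  0.1817] F [ 0.04 -0.6   0.65] op 0.0854 
 rot units [-0.002  0.001  0.002] shift units (after rot) [-0.0021  0.0027  0.2914] to [ 0.3988 -0.1535  0.036 ]
side ([311.1, 236.4], 44, [0.5468, -0.0539, 0.0895]) shk [ 0.001 -0.076]
side ([321.7, 264.0], 86, [0.5347, -0.1522, 0.0752]) shk [-0.002 -0.175]
side ([276.3, 279.3], 67, [0.3988, -0.1525, 0.0744]) shk [-0.137 -0.188]
side ([352.8, 321.8], 107, [0.5203, -0.347, 0.0797]) shk [ 0.002 -0.37 ]
side ([316.3, 338.8], 119, [0.4192, -0.3547, 0.0796]) shk [-0.098 -0.388]
```

step_arm:
  series:
    - {"tx": -0.001,"ty": 0.002,"tz": 0.04,"ax": 0,"ay": 0,"az": 0}
    - {"tx": 0,"ty": 0,"tz": 0.08,"ax": 0,"ay": 0,"az": 0}
    - {"tx": 0,"ty": 0,"tz": 0.08,"ax": 0,"ay": 0,"az": 0}
    - {"tx": 0,"ty": 0,"tz": 0.06,"ax": 0,"ay": 0,"az": 0}
    - {"tx": 0,"ty": 0,"tz": 0.03,"ax": 0,"ay": 0,"az": 0}
    - {"tx": 0,"ty": 0,"tz": 0,"ax": 0,"ay": 0,"az": 0}

```text
t: 28.95
tcp_pos: [0.397, -0.154, 0.0352]
ee_rot: [[0.096, 0.995, -0.005], [0.995, -0.096, -0.0], [-0.001, -0.005, -1.0]]
wrist_force: [-0.9, -0.2, -0.4]
opening: 0.0855
grasp_force: 0.0
```

step_arm:
  series:
    - {"tx": 0,"ty": 0,"tz": 0,"ax": 0,"ay": 0,"az": 0}
    - {"tx": 0,"ty": 0,"tz": 0,"ax": 0,"ay": 0,"az": 0}
    - {"tx": 0,"ty": 0,"tz": 0,"ax": 0,"ay": 0,"az": 0}
    - {"tx": 0,"ty": 0,"tz": 0,"ax": 0,"ay": 0,"az": 0}
    - {"tx": 0,"ty": 0,"tz": 0,"ax": 0,"ay": 0,"az": 0}
    - {"tx": 0,"ty": 0,"tz": 0,"ax": 0,"ay": 0,"az": 0}
    - {"tx": 0,"ty": 0,"tz": 0,"ax": 0,"ay": 0,"az": 0}
  grip: 1

```text
t: 29.65
tcp_pos: [0.3994, -0.1533, 0.0381]
ee_rot: [[0.093, 0.996, 0.002], [0.996, -0.093, -0.0], [-0.0, 0.002, -1.0]]
wrist_force: [-1.4, -2.2, 6.7]
opening: 0.063
grasp_force: 39.6
```

step_arm:
  series:
    - {"tx": 0,"ty": 0,"tz": -0.03,"ax": 0,"ay": 0,"az": 0}
    - {"tx": 0,"ty": 0,"tz": -0.09,"ax": 0,"ay": 0,"az": 0}
    - {"tx": 0,"ty": 0,"tz": -0.09,"ax": 0,"ay": 0,"az": 0}
    - {"tx": 0,"ty": 0,"tz": -0.09,"ax": 0,"ay": 0,"az": 0}
    - {"tx": 0,"ty": 0,"tz": 0,"ax": 0,"ay": 0,"az": 0}
    - {"tx": 0,"ty": 0,"tz": 0,"ax": 0,"ay": 0,"az": 0}
    - {"tx": 0,"ty": 0,"tz": 0,"ax": 0,"ay": 0,"az": 0}
    - {"tx": 0,"ty": 0,"tz": 0,"ax": 0,"ay": 0,"az": 0}

```text
t: 30.45
tcp_pos: [0.3977, -0.1526, 0.1859]
ee_rot: [[0.093, 0.996, -0.003], [0.996, -0.093, -0.0], [-0.0, -0.003, -1.0]]
wrist_force: [0.0, 0.4, -4.2]
opening: 0.0632
grasp_force: 42.0
```

Run:
```python
from go import *
go(*sh(0,.06,.053))
look();from h import *
c=arm.read_camera("top");w=cloud(c);m=masks(c)["orange"]&(w[...,2]>.04)&(w[...,1]>.09)&(w[...,1]<.16)
q=(w[m]-O)@np.c_[xx,yx];print("pad y",np.percentile(q[:,1],[5,50,95]))
```

```text
t 30.45 tcp [ 0.3977 -0.1526  0.1859] F [ 0.02  0.41 -4.2 ] op 0.0632 
 rot units [-0.004  0.001  0.001] shift units (after rot) [0.4969 0.2764 0.2659] to [0.5586 0.0817 0.053 ]
top ([271.9, 97.4], 100, [0.7284, 0.0467, 0.1596]) shk [0.172 0.041]
top ([285.3, 172.2], 100, [0.5534, 0.0158, 0.0906]) shk [ 0.001 -0.006]
top ([312.3, 174.1], 99, [0.5471, -0.0537, 0.091]) shk [ 0.001 -0.076]
top ([347.7, 178.8], 123, [0.5353, -0.148, 0.0765]) shk [-0.002 -0.171]
top ([425.0, 184.0], 104, [0.5185, -0.348, 0.0795]) shk [ 0.    -0.372]
top ([429.8, 222.5], 109, [0.4168, -0.3552, 0.0806]) shk [-0.1   -0.388]
pad y [0.10258018 0.10300942 0.10563704]
```

Full. It goes to the bed's third place, at y = +62 mm.

step_arm:
  series:
    - {"tx": 0.03,"ty": 0.016,"tz": 0,"ax": 0,"ay": 0,"az": 0}
    - {"tx": 0.065,"ty": 0.036,"tz": 0,"ax": 0,"ay": 0,"az": 0}
    - {"tx": 0.075,"ty": 0.042,"tz": 0,"ax": 0,"ay": 0,"az": 0}
    - {"tx": 0.075,"ty": 0.042,"tz": 0,"ax": 0,"ay": 0,"az": 0}
    - {"tx": 0.075,"ty": 0.042,"tz": 0,"ax": 0,"ay": 0,"az": 0}
    - {"tx": 0.075,"ty": 0.042,"tz": 0,"ax": 0,"ay": 0,"az": 0}
    - {"tx": 0.065,"ty": 0.036,"tz": 0,"ax": 0,"ay": 0,"az": 0}
    - {"tx": 0.04,"ty": 0.02,"tz": 0,"ax": 0,"ay": 0,"az": 0}
    - {"tx": 0,"ty": 0,"tz": 0,"ax": 0,"ay": 0,"az": 0}
    - {"tx": 0,"ty": 0,"tz": 0,"ax": 0,"ay": 0,"az": 0}

```text
t: 31.55
tcp_pos: [0.5589, 0.0827, 0.1859]
ee_rot: [[0.093, 0.996, -0.002], [0.996, -0.093, -0.002], [-0.002, -0.002, -1.0]]
wrist_force: [-0.1, 0.2, -3.4]
opening: 0.0633
grasp_force: 41.9
```

step_arm:
  series:
    - {"tx": 0,"ty": 0,"tz": 0.05,"ax": 0,"ay": 0,"az": 0}
    - {"tx": 0,"ty": 0,"tz": 0.07,"ax": 0,"ay": 0,"az": 0}
    - {"tx": 0,"ty": 0,"tz": 0.02,"ax": 0,"ay": 0,"az": 0}
    - {"tx": 0,"ty": 0,"tz": 0,"ax": 0,"ay": 0,"az": 0}
    - {"tx": 0,"ty": 0,"tz": 0,"ax": 0,"ay": 0,"az": 0}

```text
t: 32.05
tcp_pos: [0.5602, 0.0823, 0.1183]
ee_rot: [[0.094, 0.996, 0.001], [0.996, -0.094, -0.0], [-0.0, 0.001, -1.0]]
wrist_force: [0.7, -0.2, -3.4]
opening: 0.0629
grasp_force: 41.5
```

Run:
```python
from go import *
go(*sh(0,.061,.053));look("side")
```

```text
t 32.05 tcp [0.5602 0.0823 0.1183] F [ 0.74 -0.19 -3.44] op 0.0629 
 rot units [ 0.002  0.    -0.   ] shift units (after rot) [ 0.0005 -0.003   0.1305] to [0.5587 0.0827 0.053 ]
side ([303.2, 221.0], 35, [0.5543, 0.0154, 0.0897]) shk [ 0.002 -0.006]
side ([311.1, 236.4], 44, [0.5478, -0.0539, 0.0897]) shk [ 0.002 -0.076]
side ([321.7, 264.0], 86, [0.535, -0.1518, 0.0752]) shk [-0.002 -0.175]
side ([352.8, 321.9], 108, [0.519, -0.3472, 0.0798]) shk [ 0.001 -0.371]
side ([316.3, 338.8], 120, [0.4194, -0.3544, 0.0796]) shk [-0.098 -0.387]
```

step_arm:
  series:
    - {"tx": 0.002,"ty": -0.002,"tz": 0.04,"ax": 0,"ay": 0,"az": 0}
    - {"tx": 0,"ty": 0,"tz": 0.05,"ax": 0,"ay": 0,"az": 0}
    - {"tx": 0,"ty": 0,"tz": 0.025,"ax": 0,"ay": 0,"az": 0}
    - {"tx": 0,"ty": 0,"tz": 0.01,"ax": 0,"ay": 0,"az": 0}
    - {"tx": 0,"ty": 0,"tz": 0.004,"ax": 0,"ay": 0,"az": 0}
    - {"tx": 0,"ty": 0,"tz": 0.002,"ax": 0,"ay": 0,"az": 0}
    - {"tx": 0,"ty": 0,"tz": 0,"ax": 0,"ay": 0,"az": 0}
    - {"tx": 0,"ty": 0,"tz": 0,"ax": 0,"ay": 0,"az": 0}

```text
t: 32.9
tcp_pos: [0.5592, 0.0842, 0.0532]
ee_rot: [[0.093, 0.996, 0.001], [0.996, -0.093, 0.001], [0.001, 0.001, -1.0]]
wrist_force: [-3.8, -0.9, 6.0]
opening: 0.0631
grasp_force: 42.5
```

step_arm:
  series:
    - {"tx": 0,"ty": 0,"tz": 0,"ax": 0,"ay": 0,"az": 0}
    - {"tx": 0,"ty": 0,"tz": 0,"ax": 0,"ay": 0,"az": 0}
    - {"tx": 0,"ty": 0,"tz": 0,"ax": 0,"ay": 0,"az": 0}
    - {"tx": 0,"ty": 0,"tz": 0,"ax": 0,"ay": 0,"az": 0}
    - {"tx": 0,"ty": 0,"tz": -0.04,"ax": 0,"ay": 0,"az": 0}
    - {"tx": 0,"ty": 0,"tz": -0.08,"ax": 0,"ay": 0,"az": 0}
    - {"tx": 0,"ty": 0,"tz": -0.08,"ax": 0,"ay": 0,"az": 0}
    - {"tx": 0,"ty": 0,"tz": -0.08,"ax": 0,"ay": 0,"az": 0}
    - {"tx": 0,"ty": 0,"tz": -0.04,"ax": 0,"ay": 0,"az": 0}
    - {"tx": 0,"ty": 0,"tz": 0,"ax": 0,"ay": 0,"az": 0}
  grip: -1

```text
t: 33.9
tcp_pos: [0.5606, 0.0845, 0.2148]
ee_rot: [[0.093, 0.996, 0.006], [0.996, -0.093, 0.002], [0.003, 0.006, -1.0]]
wrist_force: [0.3, -0.1, 0.0]
opening: 0.0852
grasp_force: 0.0
```

Run:
```python
from go import *
from h import *
c=look();cs=look("side");w=arm.read_camera("wrist")
for n,c in(("top",c),("side",cs)):print(n,[b for b in blobs(masks(c)["red"],cloud(c),8)])
cv2.imwrite("pics/s2.png",np.hstack([cv2.resize(c["pixels"][:,:,::-1],(400,300)),cv2.resize(w["pixels"][:,:,::-1],(400,300))]))
go(*sh(-.0309,.215+.0395,.11))
```

```text
top ([271.9, 96.8], 89, [0.7312, 0.0467, 0.1594]) shk [0.175 0.041]
top ([285.3, 172.2], 100, [0.5535, 0.0157, 0.0911]) shk [ 0.001 -0.006]
top ([312.3, 174.1], 99, [0.5471, -0.0539, 0.0914]) shk [ 0.001 -0.076]
top ([347.6, 178.6], 120, [0.5356, -0.1477, 0.0769]) shk [-0.001 -0.171]
top ([425.0, 184.0], 104, [0.5183, -0.3477, 0.0807]) shk [ 0.    -0.371]
top ([429.7, 222.4], 109, [0.4191, -0.3547, 0.0809]) shk [-0.098 -0.388]
side ([303.1, 221.0], 34, [0.5537, 0.0157, 0.0898]) shk [ 0.001 -0.006]
side ([311.1, 236.4], 44, [0.5467, -0.054, 0.0898]) shk [ 0.001 -0.076]
side ([321.7, 264.0], 86, [0.5345, -0.1517, 0.0754]) shk [-0.002 -0.175]
side ([352.8, 321.9], 108, [0.519, -0.3468, 0.0797]) shk [ 0.001 -0.37 ]
side ([316.3, 338.8], 120, [0.419, -0.3545, 0.0799]) shk [-0.098 -0.387]
top [([430.6, 99.8], 76, [0.7692, -0.4, 0.0009]), ([179.8, 173.9], 79, [0.5451, 0.2775, 0.1345])]
side [([164.0, 93.0], 19, [0.291, 0.8576, 0.2027]), ([161.0, 130.5], 84, [0.2397, 0.7988, 0.0636]), ([270.0, 164.9], 16, [0.5454, 0.2767, 0.1347])]
t 34.05 tcp [0.5579 0.0846 0.2108] F [ 0.03  0.1  -1.26] op 0.0852 
 rot units [-0.002  0.     0.002] shift units (after rot) [ 0.3835 -0.0598  0.2017] to [0.5462 0.2783 0.11  ]
```

View pics/s2.png

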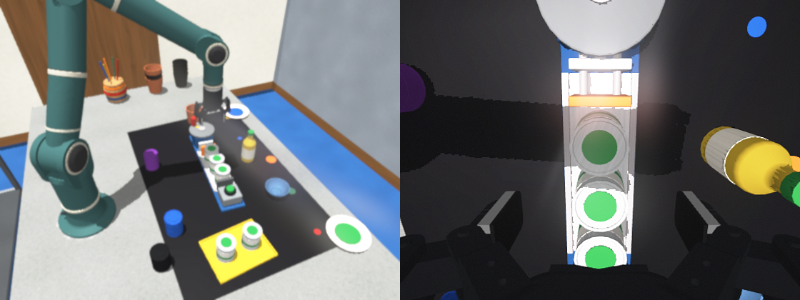

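All three full tins stand in the row and both empties stand in the tray. Next is the handwheel. The grip sits at shaker (-31, +254) mm, so the crank is about 0.90 rad.

step_arm:
  series:
    - {"tx": 0.03,"ty": -0.005,"tz": 0,"ax": 0,"ay": 0,"az": 0}
    - {"tx": 0.07,"ty": -0.011,"tz": 0,"ax": 0,"ay": 0,"az": 0}
    - {"tx": 0.08,"ty": -0.012,"tz": 0,"ax": 0,"ay": 0,"az": 0}
    - {"tx": 0.08,"ty": -0.012,"tz": 0,"ax": 0,"ay": 0,"az": 0}
    - {"tx": 0.07,"ty": -0.011,"tz": 0,"ax": 0,"ay": 0,"az": 0}
    - {"tx": 0.053,"ty": -0.008,"tz": 0,"ax": 0,"ay": 0,"az": 0}
    - {"tx": 0,"ty": 0,"tz": 0,"ax": 0,"ay": 0,"az": 0}
    - {"tx": 0,"ty": 0,"tz": 0,"ax": 0,"ay": 0,"az": 0}

```text
t: 34.85
tcp_pos: [0.546, 0.2787, 0.2103]
ee_rot: [[0.091, 0.996, -0.002], [0.996, -0.091, -0.002], [-0.002, -0.002, -1.0]]
wrist_force: [-0.6, -0.6, 0.8]
opening: 0.085
grasp_force: 0.0
```

Run:
```python
from go import *
go(*sh(-.0312,.2542,.103))
c=np.radians(np.r_[51.5,np.arange(60,131,10),np.arange(135,171,5)])
p=.05*np.c_[np.sin(c),-np.cos(c)]/.5
for a,d in zip(np.degrees(c)[1:],np.diff(p,axis=0)):print(a,np.round(d,4))
w=arm.read_camera("wrist");import cv2;cv2.imwrite("pics/w3.png",w["pixels"][:,:,::-1])
```

```text
t 34.85 tcp [0.546  0.2787 0.2103] F [-0.59 -0.61  0.83] op 0.085 
 rot units [-0.002  0.003  0.004] shift units (after rot) [-1.300e-03 -2.000e-04  2.147e-01] to [0.5459 0.278  0.103 ]
59.99999999999999 [0.0083 0.0123]
70.0 [0.0074 0.0158]
80.0 [0.0045 0.0168]
90.0 [0.0015 0.0174]
100.0 [-0.0015  0.0174]
110.0 [-0.0045  0.0168]
119.99999999999999 [-0.0074  0.0158]
130.0 [-0.01    0.0143]
135.0 [-0.0059  0.0064]
140.0 [-0.0064  0.0059]
145.0 [-0.0069  0.0053]
150.0 [-0.0074  0.0047]
155.0 [-0.0077  0.004 ]
160.0 [-0.0081  0.0033]
165.0 [-0.0083  0.0026]
170.0 [-0.0085  0.0019]
```

View pics/w3.png

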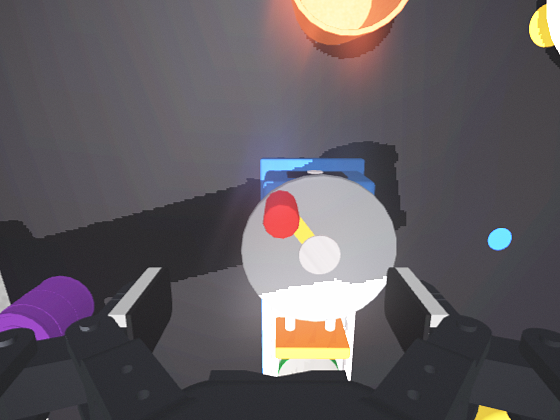

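The red grip at (281,214) lies centred between the fingers. I'll descend and close on it.

step_arm:
  series:
    - {"tx": -0.001,"ty": 0,"tz": 0.04,"ax": 0,"ay": 0,"az": 0}
    - {"tx": 0,"ty": 0,"tz": 0.07,"ax": 0,"ay": 0,"az": 0}
    - {"tx": 0,"ty": 0,"tz": 0.06,"ax": 0,"ay": 0,"az": 0}
    - {"tx": 0,"ty": 0,"tz": 0.03,"ax": 0,"ay": 0,"az": 0}
    - {"tx": 0,"ty": 0,"tz": 0.014,"ax": 0,"ay": 0,"az": 0}
    - {"tx": 0,"ty": 0,"tz": 0,"ax": 0,"ay": 0,"az": 0}
    - {"tx": 0,"ty": 0,"tz": 0,"ax": 0,"ay": 0,"az": 0}

```text
t: 35.6
tcp_pos: [0.548, 0.2772, 0.106]
ee_rot: [[0.094, 0.996, 0.002], [0.996, -0.094, 0.001], [0.001, 0.002, -1.0]]
wrist_force: [-0.1, -0.5, 0.3]
opening: 0.0854
grasp_force: 0.0
```

step_arm:
  series:
    - {"tx": 0,"ty": 0,"tz": 0,"ax": 0,"ay": 0,"az": 0}
    - {"tx": 0,"ty": 0,"tz": 0,"ax": 0,"ay": 0,"az": 0}
    - {"tx": 0,"ty": 0,"tz": 0,"ax": 0,"ay": 0,"az": 0}
    - {"tx": 0,"ty": 0,"tz": 0,"ax": 0,"ay": 0,"az": 0}
    - {"tx": 0,"ty": 0,"tz": 0,"ax": 0,"ay": 0,"az": 0}
    - {"tx": 0,"ty": 0,"tz": 0,"ax": 0,"ay": 0,"az": 0}
    - {"tx": 0,"ty": 0,"tz": 0,"ax": 0,"ay": 0,"az": 0}
    - {"tx": 0,"ty": 0,"tz": 0,"ax": 0,"ay": 0,"az": 0}
    - {"tx": 0,"ty": 0,"tz": 0,"ax": 0,"ay": 0,"az": 0}
  grip: 1
  force: 30

```text
t: 36.5
tcp_pos: [0.5474, 0.2773, 0.1052]
ee_rot: [[0.093, 0.996, 0.001], [0.996, -0.093, 0.0], [0.0, 0.001, -1.0]]
wrist_force: [0.4, -0.6, 5.6]
opening: 0.0229
grasp_force: 30.3
```

step_arm:
  series:
    - {"tx": 0.0083,"ty": 0.0123,"tz": 0,"ax": 0,"ay": 0,"az": 0}
    - {"tx": 0.0074,"ty": 0.0158,"tz": 0,"ax": 0,"ay": 0,"az": 0}
    - {"tx": 0.0045,"ty": 0.0168,"tz": 0,"ax": 0,"ay": 0,"az": 0}
    - {"tx": 0,"ty": 0,"tz": 0,"ax": 0,"ay": 0,"az": 0}
    - {"tx": 0.0015,"ty": 0.0174,"tz": 0,"ax": 0,"ay": 0,"az": 0}
    - {"tx": -0.0015,"ty": 0.0174,"tz": 0,"ax": 0,"ay": 0,"az": 0}
    - {"tx": -0.0045,"ty": 0.0168,"tz": 0,"ax": 0,"ay": 0,"az": 0}
    - {"tx": 0,"ty": 0,"tz": 0,"ax": 0,"ay": 0,"az": 0}
    - {"tx": 0,"ty": 0,"tz": 0,"ax": 0,"ay": 0,"az": 0}

```text
t: 37.4
tcp_pos: [0.5967, 0.2799, 0.1053]
ee_rot: [[0.094, 0.996, 0.002], [0.996, -0.094, -0.0], [-0.0, 0.002, -1.0]]
wrist_force: [0.6, -2.5, 6.3]
opening: 0.0232
grasp_force: 30.3
```

```bash
cat > cl.py <<'E'
from go import *
from h import *
s=arm.read_state();p=np.array(s["tcp_pos"])-O;q=np.array([p@xx,p@yx-.215]);F=np.array(s["wrist_force"])
cr=np.degrees(np.arctan2(q[1],-q[0]));a=np.radians(cr)
print("t",s["t"],"crank deg",cr,"r",np.hypot(*q),"Fx,Fy shaker",F@xx,F@yx,"tangential",(F@xx)*np.sin(a)+(F@yx)*np.cos(a),"op",s["opening"],"z",s["tcp_pos"][2])
c=look();look("side");w=cloud(c);m=masks(c)["orange"]&(w[...,2]>.04)&(w[...,1]>.05)&(w[...,1]<.16)
q=(w[m]-O)@np.c_[xx,yx];print("pad y",np.percentile(q[:,1],[5,50,95]) if len(q) else None)
E
python3 cl.py
```

```text
t 37.4 crank deg 112.69413064278811 r 0.04975765357741423 Fx,Fy shaker 0.8016614447449663 -2.4182382055139118 tangential 1.6725791012191642 op 0.023216797498625277 z 0.10527288944517675
top ([272.0, 97.4], 101, [0.7294, 0.0467, 0.1588]) shk [0.173 0.041]
top ([260.0, 170.5], 104, [0.5587, 0.0802, 0.09]) shk [0.    0.058]
top ([285.3, 172.1], 104, [0.5536, 0.0158, 0.091]) shk [ 0.001 -0.006]
top ([312.3, 174.0], 103, [0.5473, -0.0538, 0.0909]) shk [ 0.001 -0.076]
top ([347.6, 178.6], 120, [0.5356, -0.1479, 0.0769]) shk [-0.001 -0.171]
top ([425.1, 184.0], 105, [0.5184, -0.3471, 0.081]) shk [ 0.    -0.371]
top ([429.7, 222.5], 112, [0.4181, -0.3544, 0.0808]) shk [-0.099 -0.387]
side ([296.0, 207.9], 27, [0.5587, 0.082, 0.0901]) shk [0.   0.06]
side ([303.1, 221.0], 34, [0.5526, 0.0149, 0.0905]) shk [ 0.    -0.007]
side ([311.1, 236.4], 44, [0.5482, -0.054, 0.0895]) shk [ 0.002 -0.076]
side ([321.7, 264.0], 86, [0.5353, -0.1519, 0.0759]) shk [-0.001 -0.175]
side ([352.8, 321.8], 107, [0.5197, -0.3471, 0.0797]) shk [ 0.002 -0.371]
side ([316.3, 338.8], 119, [0.419, -0.3551, 0.0796]) shk [-0.098 -0.388]
pad y [0.09126024 0.09305778 0.09537852]
```

step_arm:
  series:
    - {"tx": -0.0035,"ty": 0.008,"tz": 0,"ax": 0,"ay": 0,"az": 0}
    - {"tx": -0.0039,"ty": 0.0078,"tz": 0,"ax": 0,"ay": 0,"az": 0}
    - {"tx": -0.0048,"ty": 0.0073,"tz": 0,"ax": 0,"ay": 0,"az": 0}
    - {"tx": -0.0052,"ty": 0.007,"tz": 0,"ax": 0,"ay": 0,"az": 0}
    - {"tx": -0.0059,"ty": 0.0064,"tz": 0,"ax": 0,"ay": 0,"az": 0}
    - {"tx": -0.0064,"ty": 0.0059,"tz": 0,"ax": 0,"ay": 0,"az": 0}
    - {"tx": -0.0069,"ty": 0.0053,"tz": 0,"ax": 0,"ay": 0,"az": 0}
    - {"tx": 0,"ty": 0,"tz": 0,"ax": 0,"ay": 0,"az": 0}
    - {"tx": 0,"ty": 0,"tz": 0,"ax": 0,"ay": 0,"az": 0}

```text
t: 38.4
tcp_pos: [0.6172, 0.2612, 0.1052]
ee_rot: [[0.092, 0.996, -0.001], [0.996, -0.092, 0.002], [0.001, -0.001, -1.0]]
wrist_force: [-2.3, 0.6, 7.8]
opening: 0.0233
grasp_force: 30.5
```

```bash
python3 cl.py
```

```text
t 38.4 crank deg 144.82573281591647 r 0.0506169483975529 Fx,Fy shaker -2.3636429925995874 0.4029071397209569 tangential -1.6909504036740401 op 0.023339217999478204 z 0.10522503766956502
top ([271.9, 97.4], 101, [0.7291, 0.0467, 0.1597]) shk [0.173 0.041]
top ([262.2, 170.7], 105, [0.5576, 0.075, 0.0902]) shk [-0.     0.053]
top ([287.0, 172.3], 103, [0.553, 0.0107, 0.0907]) shk [ 0.001 -0.011]
top ([312.3, 174.0], 103, [0.5471, -0.054, 0.0908]) shk [ 0.001 -0.076]
top ([347.7, 178.6], 121, [0.5354, -0.1482, 0.0763]) shk [-0.002 -0.171]
top ([425.1, 184.0], 105, [0.5185, -0.3471, 0.0807]) shk [ 0.    -0.371]
top ([429.7, 222.5], 112, [0.4191, -0.3549, 0.0809]) shk [-0.098 -0.388]
side ([296.9, 209.0], 28, [0.5591, 0.075, 0.0896]) shk [0.001 0.053]
side ([303.6, 221.9], 35, [0.5531, 0.0107, 0.0901]) shk [ 0.001 -0.011]
side ([311.1, 236.4], 44, [0.5465, -0.0545, 0.0902]) shk [ 0.001 -0.077]
side ([321.7, 264.0], 86, [0.5349, -0.1518, 0.0757]) shk [-0.002 -0.175]
side ([352.8, 321.9], 108, [0.5196, -0.3471, 0.0796]) shk [ 0.001 -0.371]
side ([316.3, 338.8], 120, [0.4194, -0.3551, 0.0799]) shk [-0.098 -0.388]
pad y [0.08569099 0.08794905 0.0901873 ]
```

step_arm:
  series:
    - {"tx": -0.0074,"ty": 0.0047,"tz": 0,"ax": 0,"ay": 0,"az": 0}
    - {"tx": -0.0077,"ty": 0.004,"tz": 0,"ax": 0,"ay": 0,"az": 0}
    - {"tx": -0.0081,"ty": 0.0033,"tz": 0,"ax": 0,"ay": 0,"az": 0}
    - {"tx": -0.0083,"ty": 0.0026,"tz": 0,"ax": 0,"ay": 0,"az": 0}
    - {"tx": -0.0085,"ty": 0.0019,"tz": 0,"ax": 0,"ay": 0,"az": 0}
    - {"tx": -0.0086,"ty": 0.0011,"tz": 0,"ax": 0,"ay": 0,"az": 0}
    - {"tx": -0.0087,"ty": 0.0004,"tz": 0,"ax": 0,"ay": 0,"az": 0}
    - {"tx": 0,"ty": 0,"tz": 0,"ax": 0,"ay": 0,"az": 0}
    - {"tx": 0,"ty": 0,"tz": 0,"ax": 0,"ay": 0,"az": 0}

```text
t: 39.4
tcp_pos: [0.6243, 0.2336, 0.1053]
ee_rot: [[0.091, 0.996, 0.001], [0.996, -0.091, 0.003], [0.004, 0.001, -1.0]]
wrist_force: [0.8, 4.5, 4.9]
opening: 0.0227
grasp_force: 30.2
```

```bash
python3 cl.py
```

```text
t 39.4 crank deg 177.36771249667603 r 0.051167744921044686 Fx,Fy shaker 0.3865876829169406 4.538202801241421 tangential -4.515659911278121 op 0.022665924289136514 z 0.10529249414919835
top ([271.9, 97.4], 100, [0.7293, 0.0467, 0.1594]) shk [0.173 0.041]
top ([263.0, 170.8], 105, [0.5573, 0.0726, 0.0905]) shk [-0.     0.051]
top ([287.7, 172.4], 107, [0.5529, 0.0084, 0.0902]) shk [ 0.001 -0.014]
top ([312.3, 174.0], 103, [0.5472, -0.054, 0.0909]) shk [ 0.001 -0.076]
top ([347.6, 178.6], 122, [0.5357, -0.1474, 0.0766]) shk [-0.001 -0.17 ]
top ([425.1, 184.0], 105, [0.5184, -0.3473, 0.0809]) shk [ 0.    -0.371]
top ([429.7, 222.5], 112, [0.4182, -0.3552, 0.0804]) shk [-0.099 -0.388]
side ([296.6, 209.4], 27, [0.5582, 0.0735, 0.0889]) shk [0.    0.052]
side ([303.8, 222.2], 37, [0.5526, 0.009, 0.0897]) shk [ 0.001 -0.013]
side ([311.1, 236.4], 44, [0.5472, -0.0537, 0.0896]) shk [ 0.001 -0.076]
side ([321.7, 264.0], 86, [0.5347, -0.1517, 0.0754]) shk [-0.002 -0.175]
side ([352.8, 321.9], 108, [0.5195, -0.3464, 0.0798]) shk [ 0.001 -0.37 ]
side ([316.3, 338.8], 119, [0.4187, -0.3547, 0.0796]) shk [-0.098 -0.388]
pad y [0.08520616 0.08639851 0.08759086]
```

step_arm:
  series:
    - {"tx": -0.0087,"ty": -0.0004,"tz": 0,"ax": 0,"ay": 0,"az": 0}
    - {"tx": -0.0086,"ty": -0.0011,"tz": 0,"ax": 0,"ay": 0,"az": 0}
    - {"tx": -0.0085,"ty": -0.0019,"tz": 0,"ax": 0,"ay": 0,"az": 0}
    - {"tx": -0.0083,"ty": -0.0026,"tz": 0,"ax": 0,"ay": 0,"az": 0}
    - {"tx": -0.0081,"ty": -0.0033,"tz": 0,"ax": 0,"ay": 0,"az": 0}
    - {"tx": 0,"ty": 0,"tz": 0,"ax": 0,"ay": 0,"az": 0}
    - {"tx": 0,"ty": 0,"tz": 0,"ax": 0,"ay": 0,"az": 0}
    - {"tx": 0,"ty": 0,"tz": 0,"ax": 0,"ay": 0,"az": 0}

```text
t: 40.3
tcp_pos: [0.6188, 0.2123, 0.1053]
ee_rot: [[0.092, 0.996, 0.003], [0.996, -0.092, 0.002], [0.003, 0.003, -1.0]]
wrist_force: [4.1, 4.1, 2.8]
opening: 0.0232
grasp_force: 30.2
```

```bash
python3 cl.py
```

```text
t 40.3 crank deg -157.850117426436 r 0.05140247465503036 Fx,Fy shaker 3.6952971070497327 4.427785474946713 tangential -5.494258868294519 op 0.023198809088803715 z 0.10530300327280624
top ([271.9, 97.4], 100, [0.729, 0.0467, 0.1594]) shk [0.173 0.041]
top ([263.0, 170.7], 103, [0.5577, 0.0726, 0.0904]) shk [-0.     0.051]
top ([287.8, 172.4], 104, [0.5529, 0.0083, 0.0907]) shk [ 0.001 -0.014]
top ([312.4, 174.0], 102, [0.5474, -0.0539, 0.09]) shk [ 0.002 -0.076]
top ([347.7, 178.7], 124, [0.5356, -0.1477, 0.0759]) shk [-0.001 -0.171]
top ([425.1, 184.0], 105, [0.5183, -0.3478, 0.0811]) shk [ 0.    -0.371]
top ([429.7, 222.5], 112, [0.419, -0.3546, 0.081]) shk [-0.098 -0.388]
side ([296.6, 209.4], 27, [0.5577, 0.0741, 0.089]) shk [-0.     0.052]
side ([303.8, 222.2], 37, [0.5524, 0.0105, 0.0895]) shk [ 0.    -0.012]
side ([311.1, 236.4], 44, [0.5479, -0.0535, 0.0896]) shk [ 0.002 -0.076]
side ([321.7, 264.0], 87, [0.5354, -0.1504, 0.0754]) shk [-0.001 -0.173]
side ([352.8, 321.8], 107, [0.5196, -0.3467, 0.0794]) shk [ 0.001 -0.37 ]
side ([316.3, 338.8], 119, [0.4191, -0.355, 0.0795]) shk [-0.098 -0.388]
pad y [0.08337476 0.0850155  0.08740209]
```

The row no longer yields, so it sits against the jaw. I'll compare the carriage-to-pad gap with the start image to read the spring compression.

Run:
```python
from go import *
from h import *
c=arm.read_camera("top");a=dict(np.load("top0.npz"))["pixels"]
f=lambda p:cv2.resize(p[145:200,190:300,::-1],(770,290),interpolation=cv2.INTER_CUBIC)
cv2.imwrite("pics/cmp.png",np.vstack([f(a),f(c["pixels"])]))
s=arm.read_state();print(s["wrist_force"])
```

```text
[3.92597932 4.33487463 3.21194221]
```

View pics/cmp.png

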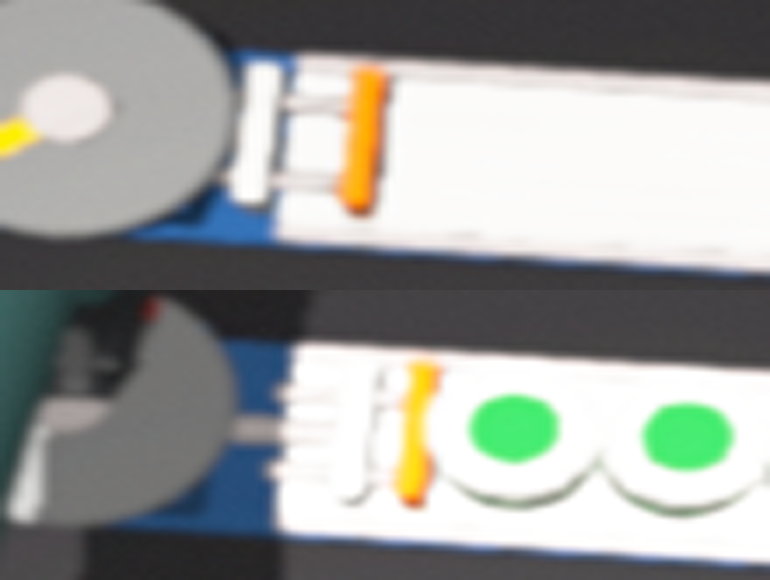

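The gap shrank from about 107 px to 57 px at about 2.6 px/mm. That is roughly 18 mm, or about 23 N, which is firm. Friction holds only about 8 N, so I'll ease the wheel back while gripped so it doesn't snap back on release.

step_arm:
  series:
    - {"tx": 0.0081,"ty": 0.0033,"tz": 0,"ax": 0,"ay": 0,"az": 0}
    - {"tx": 0.0083,"ty": 0.0026,"tz": 0,"ax": 0,"ay": 0,"az": 0}
    - {"tx": 0.0085,"ty": 0.0019,"tz": 0,"ax": 0,"ay": 0,"az": 0}
    - {"tx": 0.0086,"ty": 0.0011,"tz": 0,"ax": 0,"ay": 0,"az": 0}
    - {"tx": 0.0087,"ty": 0.0004,"tz": 0,"ax": 0,"ay": 0,"az": 0}
    - {"tx": 0.0087,"ty": -0.0004,"tz": 0,"ax": 0,"ay": 0,"az": 0}
    - {"tx": 0.0086,"ty": -0.0011,"tz": 0,"ax": 0,"ay": 0,"az": 0}
    - {"tx": 0,"ty": 0,"tz": 0,"ax": 0,"ay": 0,"az": 0}
    - {"tx": 0,"ty": 0,"tz": 0,"ax": 0,"ay": 0,"az": 0}

```text
t: 41.35
tcp_pos: [0.6241, 0.2404, 0.1052]
ee_rot: [[0.092, 0.996, -0.0], [0.996, -0.092, 0.001], [0.001, -0.0, -1.0]]
wrist_force: [-0.1, 2.1, 6.7]
opening: 0.0232
grasp_force: 30.7
```

```bash
python3 cl.py | grep -v side
```

```text
t 41.35 crank deg 169.6899041588133 r 0.05105164909586882 Fx,Fy shaker -0.3228608351472496 2.1106819845498745 tangential -2.134386097858563 op 0.0232338647673604 z 0.10520590120477581
top ([271.9, 97.4], 100, [0.729, 0.0467, 0.1592]) shk [0.173 0.041]
top ([263.0, 170.8], 105, [0.5573, 0.0726, 0.0902]) shk [-0.     0.051]
top ([287.8, 172.4], 105, [0.5525, 0.0084, 0.0907]) shk [ 0.001 -0.014]
top ([312.4, 174.0], 102, [0.5472, -0.0539, 0.0903]) shk [ 0.001 -0.076]
top ([347.7, 178.6], 122, [0.5356, -0.1478, 0.0763]) shk [-0.001 -0.171]
top ([425.1, 184.0], 105, [0.5185, -0.3477, 0.0803]) shk [ 0.    -0.371]
top ([429.7, 222.5], 112, [0.4182, -0.3545, 0.0805]) shk [-0.099 -0.388]
pad y [0.08517088 0.08649241 0.08781395]
```

step_arm:
  series:
    - {"tx": 0.0043,"ty": -0.0009,"tz": 0,"ax": 0,"ay": 0,"az": 0}
    - {"tx": 0.0042,"ty": -0.001,"tz": 0,"ax": 0,"ay": 0,"az": 0}
    - {"tx": 0.005,"ty": -0.0015,"tz": 0,"ax": 0,"ay": 0,"az": 0}
    - {"tx": 0,"ty": 0,"tz": 0,"ax": 0,"ay": 0,"az": 0}
    - {"tx": 0,"ty": 0,"tz": 0,"ax": 0,"ay": 0,"az": 0}

```text
t: 41.95
tcp_pos: [0.6231, 0.2464, 0.1053]
ee_rot: [[0.093, 0.996, -0.0], [0.996, -0.093, -0.0], [-0.0, -0.0, -1.0]]
wrist_force: [-0.6, 0.8, 7.8]
opening: 0.0235
grasp_force: 30.6
```

```bash
python3 cl.py | egrep 'crank|pad'
```

```text
t 41.95 crank deg 162.88111006735525 r 0.05097816418226426 Fx,Fy shaker -0.6451281544358114 0.7731377645619162 tangential -0.9287816574855865 op 0.023479823305141374 z 0.10526221585524162
pad y [0.08537379 0.08664565 0.08791751]
```

Nearly balanced now. I'll release and rise.

step_arm:
  series:
    - {"tx": 0,"ty": 0,"tz": 0,"ax": 0,"ay": 0,"az": 0}
    - {"tx": 0,"ty": 0,"tz": 0,"ax": 0,"ay": 0,"az": 0}
    - {"tx": 0,"ty": 0,"tz": 0,"ax": 0,"ay": 0,"az": 0}
    - {"tx": 0,"ty": 0,"tz": 0,"ax": 0,"ay": 0,"az": 0}
    - {"tx": 0,"ty": 0,"tz": -0.04,"ax": 0,"ay": 0,"az": 0}
    - {"tx": 0,"ty": 0,"tz": -0.07,"ax": 0,"ay": 0,"az": 0}
    - {"tx": 0,"ty": 0,"tz": -0.07,"ax": 0,"ay": 0,"az": 0}
    - {"tx": 0,"ty": 0,"tz": -0.03,"ax": 0,"ay": 0,"az": 0}
    - {"tx": 0,"ty": 0,"tz": 0,"ax": 0,"ay": 0,"az": 0}
  grip: -1

```text
t: 42.95
tcp_pos: [0.6243, 0.2465, 0.2119]
ee_rot: [[0.093, 0.996, 0.003], [0.996, -0.093, 0.002], [0.002, 0.003, -1.0]]
wrist_force: [0.7, 0.1, 0.1]
opening: 0.0853
grasp_force: 0.0
```

Run:
```python
from go import *
from h import *
s=arm.read_state();Rt=np.array(s["ee_rot"]);p=np.array(s["tcp_pos"])
w=arm.read_camera("wrist");K=w["intrinsics"];he=w["hand_eye"]
z=w["range_z"].astype(float);v,u=np.mgrid[:420,:560];P=np.stack([(u-K[0,2])/K[0,0]*z,(v-K[1,2])/K[1,1]*z,z],-1)@he[:3,:3].T+he[:3,3]
W=P@Rt.T+p;W[z==0]=np.nan
m=masks(w)["red"]&(W[...,2]>.128)&(W[...,2]<.145);g=np.nanmedian(W[m],0);q=g-O;q=[q@xx,q@yx-.215];cr=np.arctan2(q[1],-q[0])
print("grip",g,"crank",cr,np.hypot(*q))
print("relaxed pad y",.115-.014*cr)
c=arm.read_camera("top")
f=lambda p:cv2.resize(p[145:200,190:300,::-1],(770,290),interpolation=cv2.INTER_CUBIC)
cv2.imwrite("pics/cmp2.png",np.vstack([f(c["pixels"]),cv2.resize(w["pixels"][:,:,::-1],(770,290))]))
go(.5358,-.148,.2)
```

```text
grip [0.62552271 0.24746109 0.13544113] crank 2.8324077191882107 0.053520951654779714
relaxed pad y 0.07534629193136505
t 43.05 tcp [0.6223 0.2464 0.2085] F [ 0.53  0.06 -0.08] op 0.0853 
 rot units [-0.002  0.001  0.002] shift units (after rot) [-0.8017 -0.098   0.0171] to [ 0.5358 -0.148   0.2   ]
```

View pics/cmp2.png

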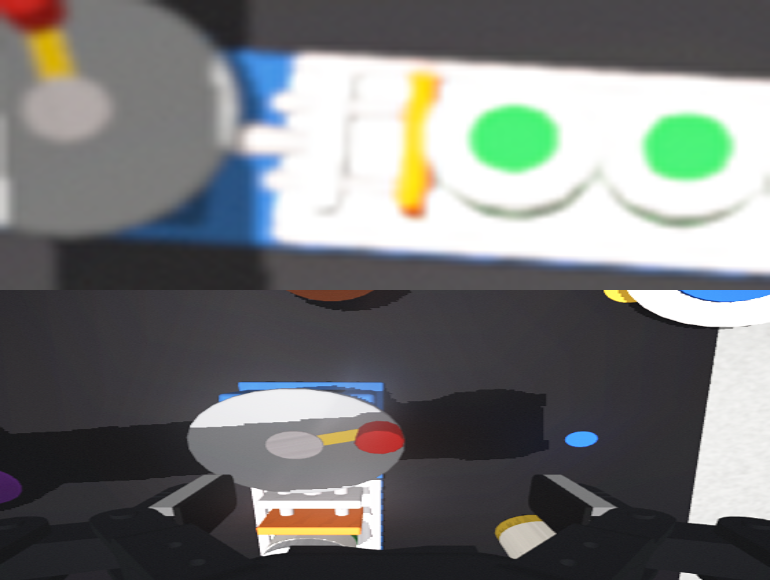

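The crank holds at 2.83 rad. The gap is about 78–80 px against 107 px, so the springs carry about 9–10 mm. Next I'll shut the fingers and go over the button.

step_arm:
  series:
    - {"tx": -0.04,"ty": -0.005,"tz": 0,"ax": 0,"ay": 0,"az": 0}
    - {"tx": -0.08,"ty": -0.01,"tz": 0,"ax": 0,"ay": 0,"az": 0}
    - {"tx": -0.09,"ty": -0.011,"tz": 0,"ax": 0,"ay": 0,"az": 0}
    - {"tx": -0.09,"ty": -0.011,"tz": 0,"ax": 0,"ay": 0,"az": 0}
    - {"tx": -0.09,"ty": -0.011,"tz": 0,"ax": 0,"ay": 0,"az": 0}
    - {"tx": -0.09,"ty": -0.011,"tz": 0,"ax": 0,"ay": 0,"az": 0}
    - {"tx": -0.09,"ty": -0.011,"tz": 0,"ax": 0,"ay": 0,"az": 0}
    - {"tx": -0.09,"ty": -0.011,"tz": 0,"ax": 0,"ay": 0,"az": 0}
    - {"tx": -0.09,"ty": -0.011,"tz": 0,"ax": 0,"ay": 0,"az": 0}
    - {"tx": -0.052,"ty": -0.006,"tz": 0,"ax": 0,"ay": 0,"az": 0}
  grip: 1

```text
t: 44.05
tcp_pos: [0.5345, -0.1519, 0.2082]
ee_rot: [[0.097, 0.995, -0.003], [0.995, -0.097, -0.001], [-0.001, -0.003, -1.0]]
wrist_force: [-0.4, 0.9, -0.4]
opening: 0.0001
grasp_force: 0.0
```

step_arm:
  series:
    - {"tx": 0,"ty": 0,"tz": 0,"ax": 0,"ay": 0,"az": 0}
    - {"tx": 0,"ty": 0,"tz": 0.05,"ax": 0,"ay": 0,"az": 0}
    - {"tx": 0,"ty": 0,"tz": 0.08,"ax": 0,"ay": 0,"az": 0}
    - {"tx": 0,"ty": 0,"tz": 0.06,"ax": 0,"ay": 0,"az": 0}
    - {"tx": 0,"ty": 0,"tz": 0.03,"ax": 0,"ay": 0,"az": 0}
    - {"tx": 0,"ty": 0,"tz": 0,"ax": 0,"ay": 0,"az": 0}
    - {"tx": 0,"ty": 0,"tz": 0,"ax": 0,"ay": 0,"az": 0}

```text
t: 44.75
tcp_pos: [0.5374, -0.1485, 0.1001]
ee_rot: [[0.093, 0.996, -0.0], [0.996, -0.093, -0.0], [-0.0, 0.0, -1.0]]
wrist_force: [0.7, -0.3, 0.2]
opening: -0.0003
grasp_force: 0.0
```

Run:
```python
from go import *
go(*sh(0,-.172,.074))
look();look("side")
```

```text
t 44.75 tcp [ 0.5374 -0.1485  0.1001] F [ 0.74 -0.34  0.17] op -0.0003 
 rot units [0.    0.001 0.002] shift units (after rot) [-0.0017 -0.001   0.0521] to [ 0.5368 -0.1492  0.074 ]
top ([271.9, 97.4], 100, [0.7294, 0.0467, 0.1595]) shk [0.173 0.041]
top ([262.9, 170.8], 102, [0.5575, 0.0726, 0.0907]) shk [-0.     0.051]
top ([287.8, 172.4], 105, [0.5525, 0.0082, 0.0906]) shk [ 0.001 -0.014]
top ([312.5, 174.1], 108, [0.5473, -0.0548, 0.0906]) shk [ 0.002 -0.077]
top ([425.1, 184.0], 105, [0.5183, -0.3477, 0.0808]) shk [ 0.    -0.371]
top ([429.7, 222.5], 110, [0.4192, -0.355, 0.0809]) shk [-0.098 -0.388]
side ([296.7, 209.4], 28, [0.5576, 0.075, 0.0893]) shk [-0.     0.053]
side ([303.8, 222.2], 37, [0.5533, 0.0087, 0.0897]) shk [ 0.002 -0.013]
side ([321.9, 264.2], 70, [0.5345, -0.1522, 0.0756]) shk [-0.002 -0.175]
side ([352.8, 321.9], 108, [0.5197, -0.3469, 0.0795]) shk [ 0.002 -0.37 ]
side ([316.3, 338.8], 120, [0.4193, -0.3546, 0.0795]) shk [-0.098 -0.388]
```

step_arm:
  series:
    - {"tx": -0.001,"ty": 0,"tz": 0.03,"ax": 0,"ay": 0,"az": 0}
    - {"tx": 0,"ty": 0,"tz": 0.014,"ax": 0,"ay": 0,"az": 0}
    - {"tx": 0,"ty": 0,"tz": 0.008,"ax": 0,"ay": 0,"az": 0}
    - {"tx": 0,"ty": 0,"tz": 0.006,"ax": 0,"ay": 0,"az": 0}
    - {"tx": 0,"ty": 0,"tz": 0,"ax": 0,"ay": 0,"az": 0}
    - {"tx": 0,"ty": 0,"tz": 0,"ax": 0,"ay": 0,"az": 0}

```text
t: 45.45
tcp_pos: [0.5369, -0.1485, 0.0711]
ee_rot: [[0.093, 0.996, -0.0], [0.996, -0.093, 0.001], [0.001, -0.0, -1.0]]
wrist_force: [-2.3, 0.9, 5.8]
opening: 0.0
grasp_force: 2.9
```

step_arm:
  series:
    - {"tx": 0,"ty": 0,"tz": 0.004,"ax": 0,"ay": 0,"az": 0}
    - {"tx": 0,"ty": 0,"tz": 0.003,"ax": 0,"ay": 0,"az": 0}
    - {"tx": 0,"ty": 0,"tz": 0,"ax": 0,"ay": 0,"az": 0}
    - {"tx": 0,"ty": 0,"tz": 0,"ax": 0,"ay": 0,"az": 0}

```text
t: 45.85
tcp_pos: [0.5372, -0.1486, 0.0706]
ee_rot: [[0.093, 0.996, 0.001], [0.996, -0.093, 0.004], [0.004, 0.0, -1.0]]
wrist_force: [-10.6, 5.4, 34.5]
opening: 0.0001
grasp_force: 17.4
```

The button has bottomed out. I'll lift clear.

step_arm:
  series:
    - {"tx": 0,"ty": 0,"tz": -0.02,"ax": 0,"ay": 0,"az": 0}
    - {"tx": 0,"ty": 0,"tz": -0.05,"ax": 0,"ay": 0,"az": 0}
    - {"tx": 0,"ty": 0,"tz": -0.08,"ax": 0,"ay": 0,"az": 0}
    - {"tx": 0,"ty": 0,"tz": -0.08,"ax": 0,"ay": 0,"az": 0}
    - {"tx": 0,"ty": 0,"tz": -0.04,"ax": 0,"ay": 0,"az": 0}
    - {"tx": 0,"ty": 0,"tz": 0,"ax": 0,"ay": 0,"az": 0}

```text
t: 46.45
tcp_pos: [0.5388, -0.1496, 0.2051]
ee_rot: [[0.093, 0.996, 0.006], [0.996, -0.093, -0.0], [0.0, 0.006, -1.0]]
wrist_force: [-0.2, 0.2, 0.3]
opening: 0.0
grasp_force: 0.0
```

step_arm:
  series:
    - {"tx": 0,"ty": -0.08,"tz": 0,"ax": 0,"ay": 0,"az": 0}
    - {"tx": 0,"ty": -0.08,"tz": 0,"ax": 0,"ay": 0,"az": 0}
    - {"tx": 0,"ty": -0.06,"tz": 0,"ax": 0,"ay": 0,"az": 0}
    - {"tx": 0,"ty": 0,"tz": 0,"ax": 0,"ay": 0,"az": 0}
    - {"tx": 0,"ty": 0,"tz": 0,"ax": 0,"ay": 0,"az": 0}
    - {"tx": 0,"ty": 0,"tz": 0,"ax": 0,"ay": 0,"az": 0}

```text
t: 47.05
tcp_pos: [0.4285, -0.1387, 0.2022]
ee_rot: [[0.092, 0.996, 0.0], [0.996, -0.092, -0.001], [-0.001, 0.001, -1.0]]
wrist_force: [0.9, -0.1, -0.0]
opening: -0.0
grasp_force: 0.0
```

Run:
```python
from go import *
from h import *
c=look();look("side")
f=lambda p:cv2.resize(p[145:200,190:300,::-1],(770,290),interpolation=cv2.INTER_CUBIC)
cv2.imwrite("pics/end.png",np.vstack([f(c["pixels"]),cv2.resize(c["pixels"][60:270,100:460,::-1],(770,310))]))
go(*O)
```

```text
top ([271.9, 97.3], 99, [0.7289, 0.0467, 0.1599]) shk [0.173 0.041]
top ([263.0, 170.7], 99, [0.5572, 0.0725, 0.0911]) shk [-0.001  0.051]
top ([287.8, 172.2], 101, [0.5533, 0.0083, 0.0905]) shk [ 0.002 -0.014]
top ([312.3, 174.1], 99, [0.5472, -0.0537, 0.0908]) shk [ 0.001 -0.076]
top ([347.8, 178.7], 113, [0.5354, -0.1482, 0.0767]) shk [-0.002 -0.171]
top ([425.0, 184.0], 104, [0.5183, -0.3482, 0.0804]) shk [ 0.    -0.372]
top ([429.7, 222.4], 109, [0.4191, -0.3547, 0.0809]) shk [-0.098 -0.388]
side ([303.9, 222.2], 36, [0.5541, 0.0078, 0.0905]) shk [ 0.002 -0.014]
side ([311.1, 236.4], 44, [0.5471, -0.0545, 0.0896]) shk [ 0.001 -0.077]
side ([322.1, 264.3], 73, [0.5352, -0.1525, 0.0758]) shk [-0.001 -0.175]
side ([352.8, 321.9], 108, [0.5191, -0.3473, 0.0799]) shk [ 0.001 -0.371]
side ([316.3, 338.8], 119, [0.4191, -0.3552, 0.0798]) shk [-0.098 -0.388]
t 47.15 tcp [ 0.4283 -0.1389  0.2022] F [-0.06  0.05  0.49] op -0.0002 
 rot units [0.    0.002 0.002] shift units (after rot) [0.3438 0.2179 0.4044] to [0.553 0.022 0.   ]
```

View pics/end.png

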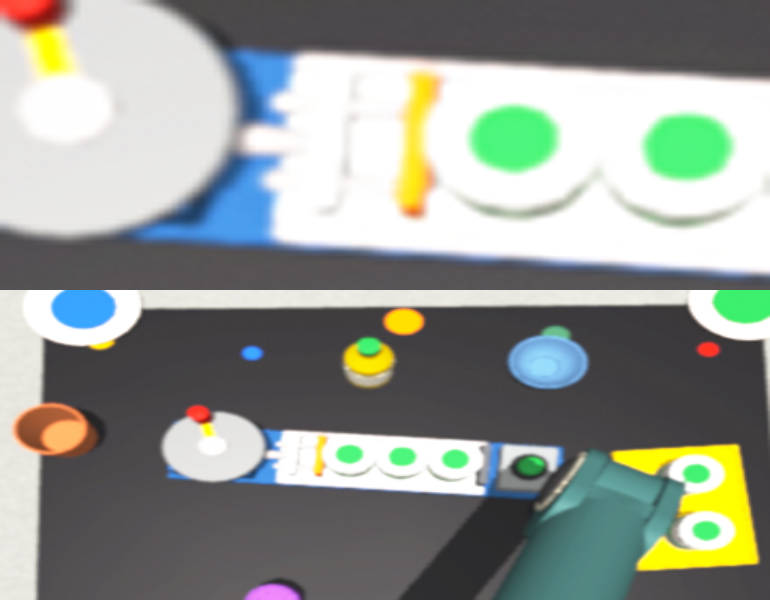

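The row is clamped, with the springs still compressed. The button is out, the empties are in the tray and the bystanders haven't moved. I'll hand it in.

```bash
python3 -c "
from cell import arm
print(arm.hand_in())"
```

```text
the job is handed in; nothing more can be done
None
```

The job is handed in, though no verdict came back: three full tins are clamped in the shaker, two empty ones stand in the returns tray, the start button was pressed fully and let go, and the pot, bowl and bottle look unmoved.

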